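# Stow the jars in the shelf rack and shut its keeper bar

## Robot

A 6-joint arm with a two-finger parallel gripper is mounted at the origin on the work surface. World frame = base frame: x ahead of the robot, y to its left, z up, the work surface at z = 0. Lengths are in m, angles in rad, forces in N, time in s.
With the tool pointing down it reaches from about 0.375 to 0.9 m from the base axis. Payload 3.1 kg.
Tool frame: the origin (TCP) lies at the very end of the fingers, on their centre line; the grasp point (between the pads) lies 19 mm behind it; z points along the fingers, y is the line along which they close (so a half turn about z gives the same grasp; the last joint's range is limited). The gripper opens to 87 mm and grips with 3 to 60 N. Pads are 19 mm wide; open, the fingers measure 117 mm over their backs; the gripper's body (75 mm by 190 mm) begins 51 mm behind the grasp point.
Start: joints at [1.097, 0.527, 1.433, -0, 1.181, -0.178], TCP at [0.182, 0.598, 0.223] pointing down, gripper open.
Joint ranges: [-3.08, 3.08], [-0.75, 2.2], [0.22, 2.44], [-1.43, 4.57], [0, 2.65], [-2.85, 2.85]. Speed limits (rad/s): [2.79, 2.79, 3.14, 3.14, 3.14, 3.14].

## Interface

Orientations are given as a unit quaternion [x, y, z, w].
In Python, from rig import robot gives the robot as it stands. The module is installed in compiled form; this text tells all that it offers.
- The arm moves only by the tool servo_tool, never from a script. Its argument "rows" is one flat list of numbers, 5 for each row, row after row: the closure, from -1 (fully open) to 1 (shut), so that 0 is half open, then the shift along the tool's x, y, z in m, then the turn about the tool's z in degrees. A call has 1 to 5 rows; each row shifts and turns the commanded pose from where the row before left it, along the tool's axes as they then stand; what a row does not reach is not made up. A row lasts 1/12 s, in which the tool goes at most 41.7 mm and 7.16 degrees, less where a joint would pass 70% of its speed; a pose out of reach is approached as far as the arm can. A call with a gripper value outside its range is refused whole. The fingers move at their own pace and stop on an object; "newtons" is the grip in N (left out, the last holds). Time passes only in rows, so rows that do not move let the fingers close. It gives the time, the measured TCP pose, the force, the opening and the grip force at its end, in the units of the state.
- robot.get_obs(): the state, without advancing time (a new reading comes with each control period).
- robot.camera(name): name is "side" or "top" or "wrist"; returns a dict with "pixels" (400x640x3 uint8, red, green, blue), "intrinsics" (3x3 intrinsics, pixels), "dist" ([k1, k2, p1, p2, k3] as OpenCV has them; the pictures are not rectified), "rvec" (rotation vector, rad) and "tvec" (3), from world to camera coordinates, as OpenCV has them; the wrist camera has in their place "mount" (4x4, takes a point from camera to tool coordinates, whose origin is the TCP and whose axes are the flange's). Camera axes: x right, y down, z forward; pixel columns grow to the right and rows downward; lengths in m; the calibration is good to about 2 mm. A picture is of the moment at which its call begins: read the wrist's pose just before it. There is no depth.
- robot.hand_in(): hands the job in; it is judged then, once.
Trained networks look in a picture, given as the dict that the camera call returned (one of the last four; its "shot" number tells which), for a name from the list of things; names that differ only in an ending like _2 or _b are one class to them, and where a whole thing is asked for, a point or a joint stands for the part that bears it (a point fixed in the world has none). Each returns a list of dicts, best first, with "score" (0 to 1); they miss things now and then, are a little off and sometimes report something else, mostly with a low value. They report only what shows in the picture. A call takes as long as a camera call.
- robot.spot_in(picture, query): "at" ([x, y, z] in m, in world coordinates, good to about 4 mm: the middle of the surface that is visible of it).
- robot.outline_of(picture, query): "region" (400x640 bool, what is visible of it).
- robot.place_of(picture, query): "at" ([x, y, z] in m, in world coordinates, good to about 4 mm: a listed point, or the origin of a listed thing).
The state is a dict: "time": time; "q": joint angles; "joint_velocities": joint speeds; "joint_torque": joint torques, N m; "position": TCP position; "tool_rot": TCP orientation; "ft_force": force on the tool from outside, world axes, zero at the start; "moment": the same for the moment, N m; "grip_width": finger opening in m; "grip_force": force on a finger pad.
Only numpy, scipy, OpenCV 4.12 (cv2) and the standard library are available. Lean on these libraries where they do the work, as an engineer would, in place of code of your own. Each camera call takes 0.05 s, during which the arm holds its last target. There are 200 camera calls.

## Task

First clear the two strays away: the tall red-banded carton standing in the blue jar rack and the long blue foil box lying in the way of the yellow keeper bar both go into the shallow grey tray, side by side on its floor. Then stand every green-lidded jar upright in the rack, in one row, clear of the bar's line, and after that swing the keeper bar shut until it has clicked home in its catch. Leave the other things on the table where they are, and if something gets knocked out of place meanwhile, put it right before you finish.

Things in the scene. Friction and masses are not known exactly. Their poses are not given: they have to be found in the camera images.
- rack: Fixed blue jar rack; mm. Origin: centre of its underside on the table; x along it, y to its open side. Floor 4 thick, 300 x 84. Back wall at y -42 to -48 and end walls at x +-144 to +-150 are 40 high. The bar closes the +y side; its inner face when shut is at y 49. Four jars fit in a row at y 0, x -105, -35, 35, 105. Grey catch block, 50 high, at x 158 to 182, y 35 to 85.
- bar (a joint): Angle of the yellow keeper bar: 0 = shut along the rack's open side (rack +x); grows to 1.45 rad as it swings out to rack +y, counter-clockwise from above. Stays where left. In the last 0.06 rad it must be pushed past a spring plunger (5 to 8 N at the handle), then rests in its detent against a stop at 0 (shut: below 0.03); pulling it open takes the same.
- bar_handle (a point): Grip point, 85 mm above the table, on the bar's red upright post, 14 mm dia, standing from 42 to 105 mm high. Bar shut: 85 mm in x, 84 mm in y from the rack's origin. The bar is 10 mm thick, at heights 26 to 44 mm, and ends 296 mm from the hinge; the post stands 30 mm outside it.
- bar_hinge (a point): Point on the bar's upright hinge axis, at height 85 mm; rack x = -150, y = 54. The hinge post itself is 52 high.
- tray: Shallow grey tray, fixed, 300 (x) by 200 (y) outside, 25 high, walls and floor 5 thick. Origin: centre of its underside, on the table; z up.
- carton_c (a point): Centre of the cardboard carton with a red band, 80 (x) by 50 (y) by 110 tall (z), 0.2 kg, at first standing in the rack.
- foil_c (a point): Centre of the blue and orange foil box, 200 (x) by 48 (y) by 48 tall (z), 0.25 kg, at first lying on the table inside the bar's swing.
- jar0_c (a point): Centre (half-way up) of a whitish round jar with a green lid, 58 dia (parallel sides up to 70 mm above its foot) x 90 tall, bottom-heavy, z up, 0.3 kg. Three or four of the jars are present; the state gives None for an absent one.
- jar1_c (a point): Centre (half-way up) of a whitish round jar with a green lid, 58 dia (parallel sides up to 70 mm above its foot) x 90 tall, bottom-heavy, z up, 0.3 kg. Three or four of the jars are present; the state gives None for an absent one.
- jar2_c (a point): Centre (half-way up) of a whitish round jar with a green lid, 58 dia (parallel sides up to 70 mm above its foot) x 90 tall, bottom-heavy, z up, 0.3 kg. Three or four of the jars are present; the state gives None for an absent one.
- jar3_c (a point): Centre (half-way up) of a whitish round jar with a green lid, 58 dia (parallel sides up to 70 mm above its foot) x 90 tall, bottom-heavy, z up, 0.3 kg. Three or four of the jars are present; the state gives None for an absent one.
- clear_bottle: Bystander, leave alone: clear glass bottle with a white cap, 68 dia x 190 tall (mm); origin at the centre of its underside.
- tin: Bystander, leave alone: yellow-labelled tin, 68 dia x 100 tall (mm); origin at the centre of its underside.
- tube: Bystander, leave alone: brown cylinder, 48 dia x 110 tall (mm); origin at the centre of its underside.
- big_jar: Bystander, leave alone: large glass jar with a steel lid, 88 dia x 130 tall (mm); origin at the centre of its underside.
- mug: Bystander, leave alone: blue mug, 76 dia x 85 tall, handle to its +y (mm); origin at the centre of its underside.
- small_box: Bystander, leave alone: orange box, 70 x 50 x 60 tall (mm); origin at the centre of its underside.
- tape: Bystander, leave alone: white reel lying flat, 90 dia x 48 tall (mm); origin at the centre of its underside.

How it is judged:
On the way, in this order (a step that is already met when the one before it is completed fails the run):
1. carton and foil box rest in the tray (x of carton_c in the frame of tray between -0.12 and 0.12 m and y of carton_c in the frame of tray between -0.08 and 0.08 m and z of carton_c in the frame of tray between 0 and 0.075 m and x of foil_c in the frame of tray between -0.07 and 0.07 m and y of foil_c in the frame of tray between -0.08 and 0.08 m and z of foil_c in the frame of tray between 0 and 0.045 m), for 0.2 s.
2. every jar stands upright in the rack (x of jar0_c in the frame of rack between -0.125 and 0.125 m and y of jar0_c in the frame of rack between -0.03 and 0.03 m and z of jar0_c in the frame of rack between 0.038 and 0.062 m and angle between each of jar0_c, jar1_c, jar2_c, jar3_c's own z axis and vertical below 0.12 rad and x of jar1_c in the frame of rack between -0.125 and 0.125 m and y of jar1_c in the frame of rack between -0.03 and 0.03 m and z of jar1_c in the frame of rack between 0.038 and 0.062 m and x of jar2_c in the frame of rack between -0.125 and 0.125 m and y of jar2_c in the frame of rack between -0.03 and 0.03 m and z of jar2_c in the frame of rack between 0.038 and 0.062 m and x of jar3_c in the frame of rack between -0.125 and 0.125 m and y of jar3_c in the frame of rack between -0.03 and 0.03 m and z of jar3_c in the frame of rack between 0.038 and 0.062 m), for 0.2 s.
3. the keeper bar is shut in its detent (value of joint bar below 0.03 rad and velocity of joint bar between -0.05 and 0.05 rad/s), for 0.2 s.
At the end, for the whole second after the job is handed in: Carton and foil box rest on the tray's floor, centres inside it; each jar stands in the rack, within 0.12 rad of upright, centre within 125 mm along and 30 mm across of the rack's middle and 38 to 62 mm high; the keeper bar is at rest below 0.03 rad (all of step 1 and all of step 2 and all of step 3); the robot touches nothing.
It fails at once if a bystander is moved by more than 50 mm or tipped over (distance of any of clear_bottle, tin, tube, big_jar, mug, small_box, tape from where it was at the start of the episode above 0.05 m or angle between any of clear_bottle, tin, tube, big_jar, mug, small_box, tape's own z axis and vertical above 0.5 rad).
Of jar0, jar1, jar2, jar3 only 3 to 4 are there at a start; the rules pass over those that are not, and their reading is None.
At some moment in a run one of jar0, jar1, jar2, jar3 may be knocked a few centimetres aside while the robot is not near it.
It also fails if it takes over 210 s, if anything falls off the work surface, if the arm or the gripper's body presses on something with over 40 N, if the wrist force passes 120 N, or if a joint passes its speed limit or range.

## Working session

There is one attempt and no reset: what is moved stays moved. The work goes in short steps, Python scripts to look and compute and a tool call to move; the robot and the scene stay as the last step left them, time stands still between calls to the robot, and variables do not carry over. Pictures are saved under pics/ and viewed, at most 14 in all, crops included, and the job is handed in when it is done.

Besides the shell and the picture viewer there is one more tool, called after "Call:" as name(argument=value, ...) on one line, values as JSON. servo_tool: Moves the arm, as the interface text tells. Its arguments: {"type":"object","properties":{"rows":{"type":"array","items":{"type":"number"}},"newtons":{"type":"number"}},"required":["rows"]}

```bash
mkdir -p pics; cat > h.py <<'E'
from rig import robot
import numpy as np, cv2
def save(n,p): cv2.imwrite(f'pics/{n}.png',cv2.cvtColor(p['pixels'],cv2.COLOR_RGB2BGR))
E
python3 - <<'E'
from h import *
o=robot.get_obs(); print(o['time'],o['position'],o['tool_rot'],o['grip_width'])
for n in ['top','side']:
    p=robot.camera(n); save(n+'0',p); print(n)
    for q in ['rack','bar','bar_handle','bar_hinge','tray','carton_c','foil_c','jar0_c','clear_bottle','tin','tube','big_jar','mug','small_box','tape']:
        print(q,[(np.round(d['at'],3).tolist(),round(d['score'],2)) for d in robot.place_of(p,q)][:5])
E
```

```text
0.0 [0.18123468 0.59739885 0.22159742] [ 1.46867940e-01  9.89155556e-01 -9.93408862e-04 -3.28542696e-04] 0.08718160822704703
top
rack [([0.577, -0.07, -0.0], 0.89)]Traceback (most recent call last):
  File "<stdin>", line 6, in <module>
ValueError: it knows: bar_handle, bar_hinge, big_jar, carton, clear_bottle, foil, jar0, jar1, jar2, jar3, mug, rack, small_box, tape, tin, tray, tube
```

```bash
python3 - <<'E'
from h import *
for n in ['top','side']:
    p=robot.camera(n); save(n+'0',p); print(n)
    for q in ['rack','bar_handle','bar_hinge','tray','carton','foil','jar0','jar1','jar2','jar3','clear_bottle','tin','tube','big_jar','mug','small_box','tape']:
        print(q,[(np.round(d['at'],3).tolist(),round(d['score'],2)) for d in robot.place_of(p,q)][:5])
E
```

```text
top
rack [([0.575, -0.068, 0.001], 0.56), ([0.252, -0.284, 0.001], 0.19)]
bar_handle [([0.499, 0.224, 0.082], 0.84), ([0.307, 0.258, -0.003], 0.5)]
bar_hinge [([0.429, -0.008, 0.089], 0.55), ([0.683, 0.427, 0.001], 0.5)]
tray [([0.479, -0.359, -0.001], 0.64)]
carton [([0.618, -0.068, 0.058], 0.89), ([0.262, 0.374, 0.001], 0.57)]
foil [([0.638, 0.078, 0.026], 0.55), ([0.499, 0.224, 0.082], 0.39), ([0.768, 0.261, -0.001], 0.37)]Traceback (most recent call last):
  File "<stdin>", line 5, in <module>
ValueError: it knows: bar_handle, bar_hinge, big_jar, carton, clear_bottle, foil, jar0, jar1, jar2, jar3, mug, rack, small_box, tape, tin, tray, tube
```

View pics/top0.png

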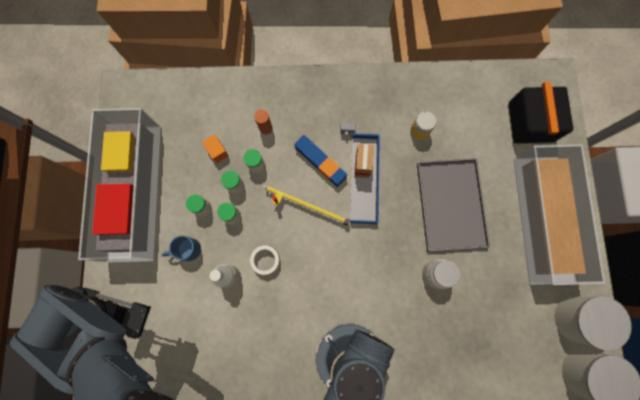

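```bash
python3 - <<'E'
from h import *
for n in ['top','side']:
    p=robot.camera(n); save(n+'0',p); print(n)
    for q in ['rack','bar_handle','bar_hinge','tray','carton','carton_c','foil','foil_c','jar0','jar0_c','jar1','jar2','jar3','clear_bottle','tin','tube','big_jar','mug','small_box','tape']:
      for f in (robot.place_of,robot.spot_in):
        try: print(q,f.__name__,[(np.round(d['at'],3).tolist(),round(d['score'],2)) for d in f(p,q)][:5])
        except ValueError as e: print(q,f.__name__,'ERR')
E
```

```text
top
rack call [([0.571, -0.07, 0.002], 0.94)]
rack call [([0.527, -0.055, 0.003], 0.75), ([0.495, 0.164, 0.044], 0.17)]
bar_handle call [([0.498, 0.224, 0.082], 0.8), ([0.573, -0.067, 0.001], 0.68)]
bar_handle call [([0.494, 0.166, 0.042], 0.77)]
bar_hinge call [([0.429, -0.006, 0.086], 0.86), ([0.48, -0.359, 0.002], 0.75), ([0.574, -0.072, 0.001], 0.73), ([0.306, 0.257, -0.002], 0.51)]
bar_hinge call [([0.492, 0.164, 0.044], 0.73)]
tray call [([0.481, -0.36, -0.0], 0.65)]
tray call [([0.475, -0.363, 0.002], 0.75), ([0.673, 0.422, 0.062], 0.63)]
carton call [([0.617, -0.065, 0.058], 0.64)]
carton call [([0.607, -0.061, 0.113], 0.93)]
carton_c call [([0.617, -0.065, 0.058], 0.64)]
carton_c call [([0.607, -0.061, 0.113], 0.93)]
foil call [([0.634, 0.075, 0.024], 0.61)]
foil call [([0.628, 0.075, 0.046], 0.92), ([0.454, 0.365, 0.09], 0.68)]
foil_c call [([0.634, 0.075, 0.024], 0.61)]
foil_c call [([0.628, 0.075, 0.046], 0.92), ([0.454, 0.365, 0.09], 0.68)]
jar0 call ERR
jar0 call ERR
jar0_c call [([0.565, 0.361, 0.044], 0.96)]
jar0_c call [([0.557, 0.354, 0.088], 0.59), ([0.496, 0.163, 
[... 2407 characters left out ...]
482, 0.058], 0.15)]
tube call [([0.764, 0.264, -0.002], 0.92)]
tube call [([0.756, 0.244, 0.071], 0.94)]
big_jar call [([0.251, -0.282, 0.001], 0.98)]
big_jar call [([0.254, -0.308, 0.112], 0.72), ([0.624, 0.271, 0.064], 0.36), ([0.46, 0.349, 0.067], 0.29)]
mug call [([0.352, 0.512, 0.002], 0.82), ([0.465, 0.371, 0.048], 0.31)]
mug call [([0.353, 0.482, 0.059], 0.9), ([0.496, 0.181, 0.044], 0.58), ([0.625, 0.268, 0.066], 0.41)]
small_box call [([0.687, 0.426, -0.003], 0.89), ([0.632, 0.29, 0.043], 0.57)]
small_box call [([0.684, 0.412, 0.048], 0.71)]
tape call [([0.31, 0.257, -0.001], 0.56), ([0.632, 0.076, 0.022], 0.53)]
tape call [([0.309, 0.24, 0.031], 0.7), ([0.626, 0.063, 0.046], 0.36)]
```

View pics/side0.png

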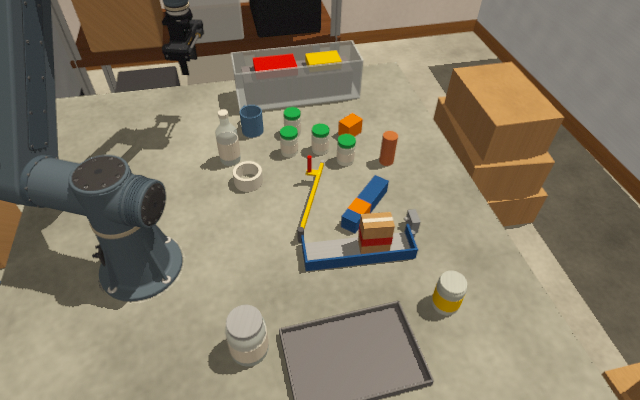

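```bash
cat >> h.py <<'E'
from scipy.spatial.transform import Rotation as R
def unproj(p,uv,z):
    uv=np.asarray(uv,float).reshape(-1,1,2)
    n=cv2.undistortPoints(uv,p['intrinsics'],p['dist'])[:,0]
    Rm=cv2.Rodrigues(np.asarray(p['rvec'],float))[0]; C=-Rm.T@np.ravel(p['tvec'])
    d=np.c_[n,np.ones(len(n))]@Rm
    return (C+d*((z-C[2])/d[:,2])[:,None])[:,:2]
def rect(p,mask,z):
    m=mask.astype(np.uint8); k,l,s,_=cv2.connectedComponentsWithStats(m)
    m=(l==1+np.argmax(s[1:,4])).astype(np.uint8)
    c=max(cv2.findContours(m,0,1)[0],key=len)[:,0]
    (x,y),(w,h),a=cv2.minAreaRect((unproj(p,c,z)*1000).astype(np.float32))
    if w<h: w,h,a=h,w,a+90
    return np.round([x,y,w,h,(a+90)%180-90],1)   # long axis angle, deg from world x
def greens(p,z=.09):
    hsv=cv2.cvtColor(p['pixels'],cv2.COLOR_RGB2HSV)
    m=cv2.inRange(hsv,(45,120,60),(85,255,255)); k,l,s,c=cv2.connectedComponentsWithStats(m)
    return [(np.round(unproj(p,c[i],z)[0],4).tolist(),int(s[i,4])) for i in range(1,k) if s[i,4]>20]
def go(x,y,z,ang=None):
    """tool-frame shift (mm) and turn (deg) to TCP x,y,z with tool y along world angle ang (mod 180)"""
    o=robot.get_obs(); Rm=R.from_quat(o['tool_rot']).as_matrix()
    d=Rm.T@(np.array([x,y,z])-o['position']); cur=np.degrees(np.arctan2(Rm[1,1],Rm[0,1]))
    t=0 if ang is None else -((ang-cur+90)%180-90)
    print('shift mm',np.round(d*1000,1),'turn',round(t,1),'cur yaw',round(cur,1),'q6',round(o['q'][5],2),'z-axis',np.round(Rm[:,2],3),'t',round(o['time'],2))
E
python3 - <<'E'
from h import *
p=robot.camera('top')
print('green top',greens(p))
for q,z in [('tray',.025),('carton',.11),('foil',.048),('rack',.02)]:
    for d in robot.outline_of(p,q)[:2]: print(q,round(d['score'],2),rect(p,d['region'],z))
for j in range(4): print(j,[(np.round(d['at'],3).tolist(),round(d['score'],2)) for d in robot.place_of(p,f'jar{j}_c')][:5])
s=robot.camera('side'); print('green side',greens(s))
for q,z in [('tray',.025),('foil',.048)]:
    for d in robot.outline_of(s,q)[:1]: print(q,round(d['score'],2),rect(s,d['region'],z))
h=np.array([.426,-.005]);hd=np.array([.498,.223])
print('handle rel ang',np.degrees(np.arctan2(*(hd-h)[::-1])),np.linalg.norm(hd-h))
hsv=cv2.cvtColor(p['pixels'],cv2.COLOR_RGB2HSV); m=cv2.inRange(hsv,(24,150,90),(34,255,255)); m[:,:250]=0;m[:,380:]=0
print('bar',rect(p,m,.044))
m=cv2.inRange(hsv,(105,120,40),(125,255,255)); m[:,:335]=0;m[:,390:]=0;m[:130]=0;m[230:]=0
print('rack blue',rect(p,m,.04))
c=[np.r_[320,np.r_[0]]]
im=cv2.resize(p['pixels'][110:270,170:500],None,fx=2.4,fy=2.4,interpolation=cv2.INTER_CUBIC); save('crop0',{'pixels':im})
E
```

```text
green top [([0.6285, 0.2919], 216), ([0.5603, 0.3612], 227), ([0.4862, 0.4688], 229), ([0.4574, 0.3709], 236)]
tray 0.78 [ 472.7 -354.3  306.5  212.6    2.7]
carton 0.66 [602.4 -60.2 108.1  55.4  -6.5]
carton 0.58 [459.8 139.1 271.2  44.6  65.1]
rack 0.6 [608.6  40.7 394.2 343.9  71.5]
rack 0.52 [778.4 267.4  93.4  48.4  20.7]
0 [([0.565, 0.36, 0.049], 0.93), ([0.43, -0.008, 0.086], 0.65)]
1 [([0.463, 0.372, 0.046], 0.84)]
2 [([0.492, 0.473, 0.048], 0.7)]
3 [([0.637, 0.291, 0.044], 0.8)]
green side [([0.4863, 0.4575], 174), ([0.5601, 0.3498], 191), ([0.4577, 0.3593], 196), ([0.6285, 0.2814], 205)]
tray 0.68 [ 475.2 -363.5  301.6  212.     2.1]
foil 0.62 [624.1  55.4 232.1  67.9  44.8]
handle rel ang 72.47443162627712 0.23909830614205532
bar [474.5 133.3 267.9  29.   65.2]
rack blue [571.3  17.5  45.9  32.9 -46.1]
```

View pics/crop0.png

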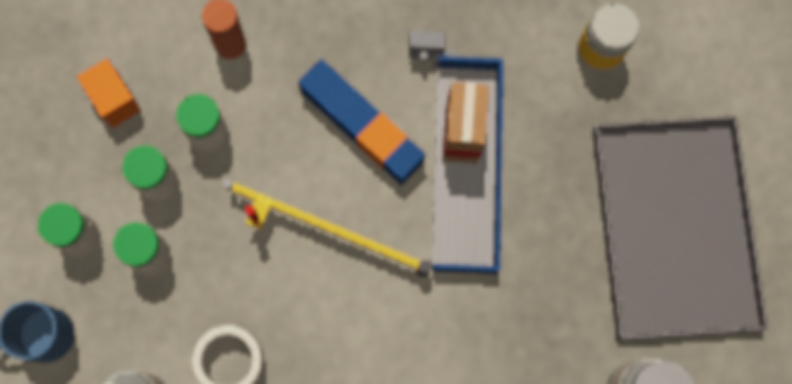

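```bash
python3 - <<'E'
from h import *
p=robot.camera('top')
def W(c,z): return unproj(p,np.array(c)/2.4+[170,110]-.3,z)
for n,c,z in [('rackback',[(502,60),(498,272)],.04),('tray',[(596,129),(735,121),(762,331),(618,341)],.025),('carton',[(455,82),(488,82),(486,150),(448,146)],.11),('foil',[(320,60),(300,85),(402,182),(424,158)],.048)]:
    w=W(c,z); e=np.diff(np.r_[w,w[:1]],axis=0)
    print(n,np.round(w*1000).tolist(),'mid',np.round(w.mean(0)*1000),'len',np.round(np.linalg.norm(e,axis=1)*1000),'ang',np.round(np.degrees(np.arctan2(e[:,1],e[:,0]))%180,1))
Rm=cv2.Rodrigues(np.asarray(p['rvec'],float))[0];print('cam',-Rm.T@np.ravel(p['tvec']))
go(.617,-.064,.15,89)
E
```

```text
rackback [[713.0, -124.0], [414.0, -102.0]] mid [ 564. -113.] len [299. 299.] ang [175.8 175.8]
tray [[613.0, -252.0], [619.0, -447.0], [327.0, -453.0], [319.0, -259.0]] mid [ 470. -352.] len [195. 292. 194. 294.] ang [91.7  1.1 92.3  1.4]
carton [[658.0, -50.0], [657.0, -93.0], [565.0, -86.0], [572.0, -37.0]] mid [613. -66.] len [43. 93. 50. 88.] ang [ 88.3 175.4  82.1 171.4]
foil [[717.0, 130.0], [681.0, 158.0], [540.0, 22.0], [572.0, -9.0]] mid [628.  76.] len [ 45. 196.  45. 200.] ang [141.5  43.8 136.4  43.8]
cam [0.24110182 0.07414131 1.3339469 ]
shift mm [-609.  -506.9   72.5] turn -15.9 cur yaw 73.1 q6 -0.18 z-axis [-0.  0. -1.] t 4.4
```

Call:
servo_tool(rows=[-1, 0, 0, -0.03, -6.35, -1, 0, 0, -0.03, -6.35, -1, -0.024, -0.031, 0, 0, -1, -0.024, -0.031, 0, 0, -1, -0.024, -0.031, 0, 0])

```text
time: 4.82
position: [0.2469, 0.4995, 0.2833]
tool_rot: [0.035, 0.999, 0.001, 0.001]
ft_force: [1.5, -0.6, 0.4]
grip_width: 0.0872
grip_force: 0.0
```

Call:
servo_tool(rows=[-1, -0.024, -0.031, 0, 0, -1, -0.024, -0.031, 0, 0, -1, -0.024, -0.031, 0, 0, -1, -0.024, -0.031, 0, 0, -1, -0.024, -0.031, 0, 0])

```text
time: 5.23
position: [0.3556, 0.3351, 0.2828]
tool_rot: [0.036, 0.999, 0.0, 0.0]
ft_force: [0.4, 0.2, 0.1]
grip_width: 0.0872
grip_force: 0.0
```

Call:
servo_tool(rows=[-1, -0.024, -0.031, 0, 0, -1, -0.024, -0.031, 0, 0, -1, -0.024, -0.031, 0, 0, -1, -0.024, -0.031, 0, 0, -1, -0.024, -0.031, 0, 0])

```text
time: 5.65
position: [0.4641, 0.1715, 0.2829]
tool_rot: [0.037, 0.999, 0.0, 0.0]
ft_force: [0.5, 0.0, -1.0]
grip_width: 0.0869
grip_force: 0.0
```

```bash
python3 - <<'E'
from h import *
print(robot.get_obs()['position']); go(.617,-.064,.17,85.8)
E
```

```text
[0.46405583 0.17152023 0.2828586 ]
shift mm [-169.7 -223.7  112.9] turn -0.0 cur yaw 85.8 q6 -1.37 z-axis [ 0.001  0.    -1.   ] t 5.65
```

Call:
servo_tool(rows=[-1, -0.024, -0.032, 0.013, 0, -1, -0.024, -0.032, 0.013, 0, -1, -0.024, -0.032, 0.013, 0, -1, -0.024, -0.032, 0.013, 0, -1, -0.024, -0.032, 0.013, 0])

```text
time: 6.07
position: [0.5711, 0.0046, 0.2177]
tool_rot: [0.037, 0.999, 0.0, 0.0]
ft_force: [0.6, 0.4, 0.9]
grip_width: 0.087
grip_force: 0.0
```

Call:
servo_tool(rows=[-1, -0.024, -0.032, 0.013, 0, -1, -0.025, -0.032, 0.013, 0, -1, 0, 0, 0, 0])

```text
time: 6.32
position: [0.6173, -0.0667, 0.1899]
tool_rot: [0.039, 0.999, -0.002, 0.001]
ft_force: [-0.1, 1.1, -0.3]
grip_width: 0.0869
grip_force: 0.0
```

```bash
cat >> h.py <<'E'
def wrist():
    """wrist picture with rvec/tvec filled in from the measured pose"""
    o=robot.get_obs(); p=robot.camera('wrist'); T=np.eye(4); T[:3,:3]=R.from_quat(o['tool_rot']).as_matrix(); T[:3,3]=o['position']
    C=np.linalg.inv(T@np.asarray(p['mount'])); p['rvec']=cv2.Rodrigues(C[:3,:3])[0]; p['tvec']=C[:3,3]; return p
E
python3 - <<'E'
from h import *
p=wrist(); save('w0',p); go(.617,-.064,.07,85.8)
for q in ['carton','rack','foil','bar_hinge']:
  print(q,[(np.round(d['at'],3).tolist(),round(d['score'],2)) for d in robot.place_of(p,q)][:2])
E
```

```text
shift mm [ -2.   -0.3 120.7] turn -0.3 cur yaw 85.5 q6 -1.78 z-axis [-0.001 -0.    -1.   ] t 6.37
carton []
rack [([0.572, -0.072, 0.001], 0.79)]
foil [([0.632, 0.077, 0.022], 0.57)]
bar_hinge [([0.476, -0.357, -0.002], 0.41)]
```

View pics/w0.png

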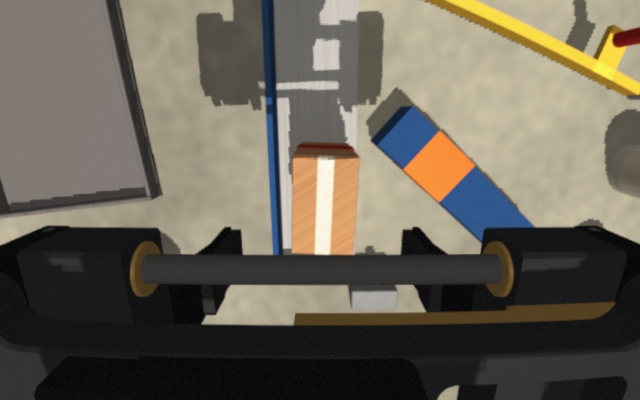

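Call:
servo_tool(rows=[-1, 0, 0, 0.03, 0, -1, 0, 0, 0.03, 0, -1, 0, 0, 0.03, 0, -1, 0, 0, 0.033, 0, -1, 0, 0, 0, 0])

```text
time: 6.98
position: [0.6088, -0.057, 0.0646]
tool_rot: [0.036, 0.999, 0.001, -0.006]
ft_force: [-1.5, 0.2, -0.5]
grip_width: 0.087
grip_force: 0.0
```

Call:
servo_tool(rows=[0.6, 0, 0, 0, 0, 0.6, 0, 0, 0, 0, 0.6, 0, 0, 0, 0, 0.6, 0, 0, 0, 0, 0.6, 0, 0, 0, 0], newtons=20)

```text
time: 7.4
position: [0.6149, -0.06, 0.0717]
tool_rot: [0.036, 0.999, -0.0, 0.002]
ft_force: [0.1, -0.0, 0.5]
grip_width: 0.0615
grip_force: 0.0
```

Call:
servo_tool(rows=[0.6, 0, 0, 0, 0, 0.6, 0, 0, -0.02, 0, 0.6, 0, 0, -0.03, 0, 0.6, 0, 0, -0.03, 0, 0.6, 0, 0, -0.02, 0])

```text
time: 7.82
position: [0.6145, -0.0601, 0.1723]
tool_rot: [0.037, 0.999, -0.0, 0.001]
ft_force: [0.6, 0.9, -2.0]
grip_width: 0.05
grip_force: 19.9
```

```bash
python3 - <<'E'
from h import *
p=robot.camera('side'); im=p['pixels'][130:330,250:480]; save('s1',{'pixels':cv2.resize(im,None,fx=3,fy=3,interpolation=cv2.INTER_CUBIC)})
for n in ('side','top'):
  p=robot.camera(n)
  print([(np.round(d['at'],3).tolist(),round(d['score'],2)) for d in robot.place_of(p,'carton_c')][:2])
# tray target for carton: tray frame (0,0.045)
a=np.radians(1.7); t=np.array([.479,-.358]); Rt=np.array([[np.cos(a),-np.sin(a)],[np.sin(a),np.cos(a)]])
print(t+Rt@[0,.045],t+Rt@[0,-.045]); go(*(t+Rt@[0,.045]),.172,91.7)
E
```

```text
[([0.621, -0.057, 0.159], 0.66)]
[]
[ 0.47766502 -0.31301981] [ 0.48033498 -0.40298019]
shift mm [ 116.  -262.7   -3.4] turn -5.9 cur yaw 85.8 q6 -1.78 z-axis [-0.002  0.001 -1.   ] t 8.07
```

View pics/s1.png

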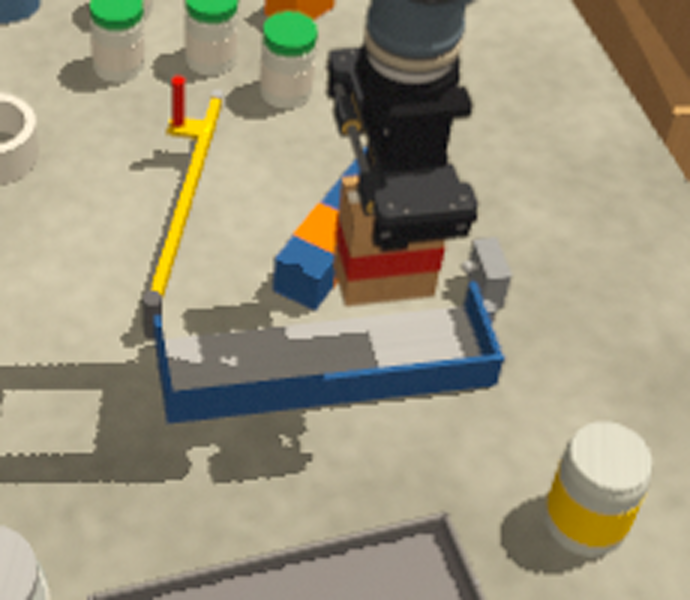

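Call:
servo_tool(rows=[0.6, 0, 0, 0, -5.9, 0.6, 0.018, -0.031, 0, 0, 0.6, 0.018, -0.031, 0, 0, 0.6, 0.018, -0.031, 0, 0, 0.6, 0.018, -0.031, 0, 0])

```text
time: 8.48
position: [0.5433, -0.186, 0.1673]
tool_rot: [-0.015, 1.0, 0.001, -0.002]
ft_force: [0.6, -0.5, -1.4]
grip_width: 0.0504
grip_force: 19.9
```

Call:
servo_tool(rows=[0.6, 0.018, -0.031, 0, 0, 0.6, 0.018, -0.031, 0, 0, 0.6, 0.018, -0.031, 0, 0, 0.6, 0.018, -0.031, 0, 0, 0.6, 0, 0, 0, 0])

```text
time: 8.9
position: [0.4738, -0.3175, 0.1676]
tool_rot: [-0.012, 1.0, -0.001, -0.002]
ft_force: [0.7, -0.2, 0.3]
grip_width: 0.0499
grip_force: 19.9
```

Call:
servo_tool(rows=[0.6, 0, 0, 0.03, 0, 0.6, 0, 0, 0.03, 0, 0.6, 0, 0, 0.02, 0, 0.6, 0, 0, 0, 0, 0.6, 0, 0, 0, 0])

```text
time: 9.32
position: [0.4759, -0.3104, 0.0873]
tool_rot: [-0.015, 1.0, 0.002, -0.002]
ft_force: [0.3, -0.5, -1.2]
grip_width: 0.05
grip_force: 19.9
```

```bash
python3 - <<'E'
from h import *
o=robot.get_obs(); print(o['position'],o['ft_force']); go(.4777,-.313,.075,91.7)
E
```

```text
[ 0.47585878 -0.31036285  0.08734543] [ 0.25902541 -0.53312057 -1.18259866]
shift mm [-1.8 -2.7 12.3] turn 0.0 cur yaw 91.7 q6 -2.38 z-axis [-0.004  0.004 -1.   ] t 9.32
```

Call:
servo_tool(rows=[0.6, 0, -0.002, 0.005, 0, 0.6, 0, 0, 0.004, 0, 0.6, 0, 0, 0.002, 0, 0.6, 0, 0, 0, 0])

```text
time: 9.65
position: [0.479, -0.3161, 0.0812]
tool_rot: [-0.015, 1.0, -0.003, 0.002]
ft_force: [-0.6, -1.9, 5.5]
grip_width: 0.0495
grip_force: 20.0
```

```bash
python3 - <<'E'
from h import *
p=robot.camera('side')
print([(np.round(d['at'],3).tolist(),round(d['score'],2)) for d in robot.place_of(p,'carton_c')][:2])
im=p['pixels'][200:400,250:480]; save('s2',{'pixels':cv2.resize(im,None,fx=3,fy=3,interpolation=cv2.INTER_CUBIC)})
E
```

```text
[([0.637, 0.078, 0.024], 0.55)]
```

View pics/s2.png

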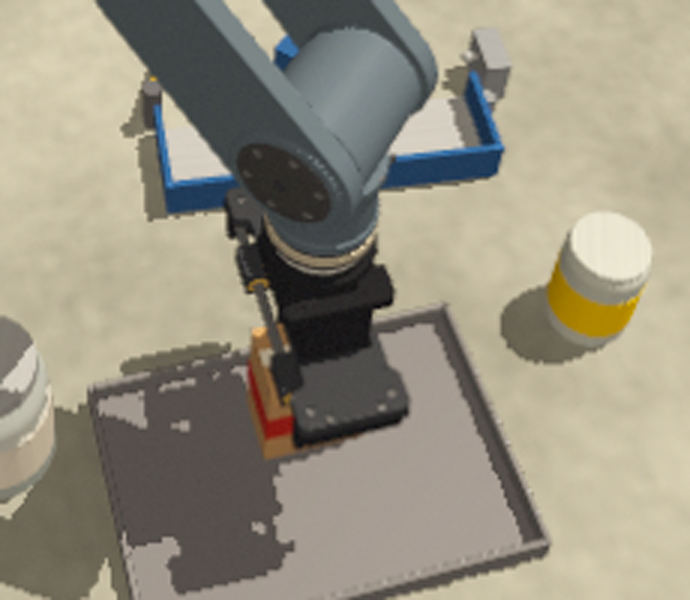

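Call:
servo_tool(rows=[-1, 0, 0, 0, 0, -1, 0, 0, 0, 0, -1, 0, 0, 0, 0, -1, 0, 0, 0, 0, -1, 0, 0, -0.03, 0])

```text
time: 10.17
position: [0.4742, -0.3111, 0.1041]
tool_rot: [-0.015, 1.0, 0.004, -0.004]
ft_force: [-0.2, 0.9, 0.2]
grip_width: 0.0753
grip_force: 0.0
```

Call:
servo_tool(rows=[-1, 0, 0, -0.03, 0, -1, 0, 0, -0.03, 0, -1, 0, 0, -0.03, -7, -1, 0, 0, 0, -7, -1, 0, 0, 0, -7])

```text
time: 10.58
position: [0.4783, -0.3148, 0.2011]
tool_rot: [-0.2, 0.98, -0.002, 0.001]
ft_force: [-1.6, 0.1, -0.6]
grip_width: 0.0867
grip_force: 0.0
```

Call:
servo_tool(rows=[-1, 0, 0, 0, -7, -1, 0, 0, 0, -7, -1, 0, 0, 0, -7, -1, -0.035, 0.016, 0, 0, -1, -0.035, 0.016, 0, 0])

```text
time: 11.0
position: [0.5398, -0.2052, 0.1867]
tool_rot: [-0.334, 0.942, -0.024, -0.035]
ft_force: [1.3, -0.0, 0.3]
grip_width: 0.0871
grip_force: 0.0
```

Call:
servo_tool(rows=[-1, -0.035, 0.016, 0, 0, -1, -0.035, 0.016, 0, 0, -1, -0.035, 0.016, 0, 0, -1, -0.035, 0.016, 0, 0, -1, -0.035, 0.016, 0, 0])

```text
time: 11.42
position: [0.6244, -0.0321, 0.1706]
tool_rot: [-0.335, 0.941, -0.024, -0.035]
ft_force: [0.4, -1.1, -0.2]
grip_width: 0.0869
grip_force: 0.0
```

Call:
servo_tool(rows=[-1, -0.035, 0.016, 0, 0, -1, -0.035, 0.016, 0, 0, -1, -0.035, 0.016, 0, 0, -1, 0, 0, 0, 0, -1, 0, 0, 0, 0])

```text
time: 11.83
position: [0.6748, 0.0715, 0.1605]
tool_rot: [-0.337, 0.941, -0.024, -0.035]
ft_force: [0.1, -0.6, -0.4]
grip_width: 0.087
grip_force: 0.0
```

```bash
python3 - <<'E'
from h import *
p=wrist(); save('w1',p); go(.634,.077,.018,133.8)
print([(np.round(d['at'],3).tolist(),round(d['score'],2)) for d in robot.place_of(p,'foil_c')][:2])
s=robot.camera('top'); 
for q in ('foil_c','carton_c'): print([(np.round(d['at'],3).tolist(),round(d['score'],2)) for d in robot.place_of(s,q)][:2])
E
```

```text
shift mm [ 14.8  34.3 143.8] turn -4.5 cur yaw 129.3 q6 -2.26 z-axis [-0.05  -0.069 -0.996] t 11.88
[([0.631, 0.076, 0.024], 0.78)]
[]
[([0.486, -0.316, 0.058], 0.75)]
```

View pics/w1.png

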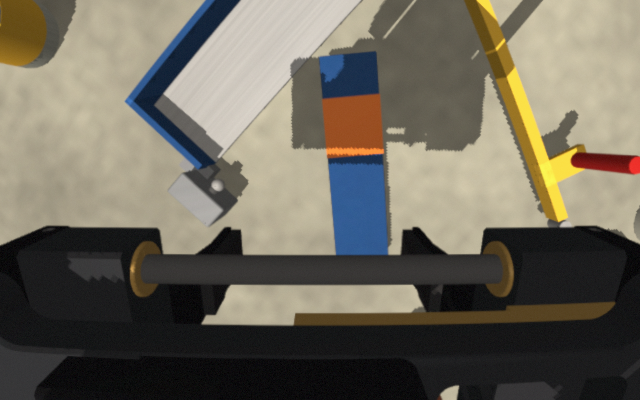

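Call:
servo_tool(rows=[-1, 0, 0, -0.03, 7, -1, 0, 0, 0, 7, -1, 0, 0, 0, 7, -1, 0, 0, 0, 7, -1, 0, 0, 0, 7])

```text
time: 12.5
position: [0.6762, 0.0695, 0.1921]
tool_rot: [-0.032, 0.999, -0.033, -0.025]
ft_force: [1.3, -0.4, -0.6]
grip_width: 0.0871
grip_force: 0.0
```

Call:
servo_tool(rows=[-1, 0, 0, 0, 7, -1, 0, 0, 0, 7, -1, 0, 0, 0, 7, -1, 0, 0, 0, 7, -1, -0.001, -0.039, 0, 0])

```text
time: 12.92
position: [0.6631, 0.0389, 0.1943]
tool_rot: [0.207, 0.978, -0.037, -0.016]
ft_force: [0.0, -0.4, -1.3]
grip_width: 0.0869
grip_force: 0.0
```

Call:
servo_tool(rows=[-1, -0.001, -0.039, 0, 0, -1, -0.001, -0.039, 0, 0, -1, -0.001, -0.039, 0, 0, -1, -0.001, -0.039, 0, 0, -1, -0.001, -0.039, 0, 0])

```text
time: 13.33
position: [0.5862, -0.1474, 0.2112]
tool_rot: [0.207, 0.977, -0.039, -0.017]
ft_force: [0.5, -0.5, 0.1]
grip_width: 0.0864
grip_force: 0.0
```

Call:
servo_tool(rows=[-1, -0.001, -0.039, 0, 0, -1, -0.001, -0.039, 0, 0, -1, -0.001, -0.039, 0, 0, -1, -0.001, -0.039, 0, 0, -1, -0.001, -0.039, 0, 0])

```text
time: 13.75
position: [0.5119, -0.3271, 0.2273]
tool_rot: [0.207, 0.977, -0.039, -0.017]
ft_force: [-0.2, 0.0, 1.0]
grip_width: 0.087
grip_force: 0.0
```

```bash
python3 - <<'E'
from h import *
print(np.round(robot.get_obs()['q'],3)); go(.5,-.363,.23)
E
```

```text
[-0.71   0.502  1.47  -0.091  1.163 -1.826]
shift mm [ -3.7 -37.7   0.3] turn 0 cur yaw 66.1 q6 -1.83 z-axis [-0.049 -0.069 -0.996] t 13.75
```

Call:
servo_tool(rows=[-1, 0, -0.03, 0, 7, -1, 0, 0, 0, 7, -1, 0, 0, 0, 7, -1, 0, 0, 0, 7, -1, 0, 0, 0, 7])

```text
time: 14.17
position: [0.5004, -0.3533, 0.2294]
tool_rot: [0.495, 0.868, -0.042, -0.004]
ft_force: [0.1, 0.9, 0.3]
grip_width: 0.0871
grip_force: 0.0
```

Call:
servo_tool(rows=[-1, 0, 0, 0, 7, -1, 0, 0, 0, 7, -1, 0, 0, 0, 7, -1, 0, 0, 0, 7, -1, 0, 0, 0, 7])

```text
time: 14.58
position: [0.5007, -0.3528, 0.2294]
tool_rot: [0.733, 0.679, -0.041, 0.008]
ft_force: [0.3, -0.4, -0.1]
grip_width: 0.087
grip_force: 0.0
```

Call:
servo_tool(rows=[-1, 0, 0, 0, 7, -1, 0, 0, 0, 7, -1, 0, 0, 0, 7, -1, 0, 0, 0, 7, -1, 0, 0, 0, 7])

```text
time: 15.0
position: [0.5007, -0.3528, 0.2294]
tool_rot: [0.903, 0.428, -0.037, 0.021]
ft_force: [1.0, 0.1, -0.4]
grip_width: 0.0871
grip_force: 0.0
```

Call:
servo_tool(rows=[-1, 0, 0, 0, 7, -1, 0, 0, 0, 7, -1, 0, 0, 0, 7, -1, 0, 0, 0, 7, -1, 0, 0, 0, 7])

```text
time: 15.42
position: [0.5007, -0.3528, 0.2294]
tool_rot: [0.99, 0.136, -0.029, 0.031]
ft_force: [0.8, -0.2, -0.1]
grip_width: 0.0869
grip_force: 0.0
```

Call:
servo_tool(rows=[-1, 0, 0, 0, 7, -1, 0, 0, 0, 7, -1, 0, 0, 0, 7, -1, 0, 0, 0, 7, -1, 0, 0, 0, 7])

```text
time: 15.83
position: [0.5007, -0.3528, 0.2294]
tool_rot: [0.985, -0.168, -0.018, 0.038]
ft_force: [0.4, 0.0, 1.1]
grip_width: 0.0871
grip_force: 0.0
```

Call:
servo_tool(rows=[-1, 0, 0, 0, 7, -1, 0, 0, 0, 7, -1, 0, 0, 0, 7, -1, 0, 0, 0, 7, -1, 0, 0, 0, 7])

```text
time: 16.25
position: [0.5007, -0.3528, 0.2294]
tool_rot: [0.889, -0.456, -0.006, 0.042]
ft_force: [0.1, -0.1, -0.3]
grip_width: 0.0869
grip_force: 0.0
```

Call:
servo_tool(rows=[-1, 0, 0, 0, 7, -1, 0, 0, 0, 7, -1, 0, 0, 0, 7, -1, 0, 0, 0, 7, -1, 0, 0, 0, 7])

```text
time: 16.67
position: [0.5007, -0.3528, 0.2294]
tool_rot: [0.711, -0.702, 0.007, 0.042]
ft_force: [0.9, -0.0, -0.3]
grip_width: 0.0869
grip_force: 0.0
```

```bash
python3 - <<'E'
from h import *
print(np.round(robot.get_obs()['q'],3)); go(.5,-.363,.23)
E
```

```text
[-0.754  0.505  1.457 -0.091  1.169  2.411]
shift mm [10.2  0.8  0.2] turn 0 cur yaw -179.4 q6 2.41 z-axis [-0.049 -0.069 -0.996] t 16.67
```

Limit at 2.85 is 25° further; then an equal overshoot as before (~14°), step by step.

Call:
servo_tool(rows=[-1, 0, 0, 0, 7, -1, 0, 0, 0, 7, -1, 0, 0, 0, 7, -1, 0, 0, 0, 7, -1, 0, 0, 0, 0])

```text
time: 17.08
position: [0.4949, -0.3598, 0.2304]
tool_rot: [-0.529, 0.848, -0.015, -0.033]
ft_force: [0.9, -0.5, 0.3]
grip_width: 0.0875
grip_force: 0.0
```

```bash
python3 - <<'E'
from h import *
print(np.round(robot.get_obs()['q'],3)); go(.5,-.363,.23)
E
```

```text
[-0.775  0.502  1.46  -0.077  1.168  2.853]
shift mm [ 0.6 -6.   0.4] turn 0 cur yaw 153.8 q6 2.85 z-axis [-0.041 -0.06  -0.997] t 17.08
```

Call:
servo_tool(rows=[-1, 0, 0, 0, 7, -1, 0, 0, 0, 4, -1, 0, 0, 0, 0])

```text
time: 17.33
position: [0.4646, -0.3876, 0.2316]
tool_rot: [-0.473, 0.881, -0.01, -0.002]
ft_force: [-0.4, -0.2, 0.3]
grip_width: 0.0868
grip_force: 0.0
```

```bash
python3 - <<'E'
from h import *
print(np.round(robot.get_obs()['q'],3)); go(.5,-.363,.23)
E
```

```text
[-0.876  0.484  1.488 -0.009  1.152  2.854]
shift mm [-40.1 -15.9   1.4] turn 0 cur yaw 146.5 q6 2.85 z-axis [ 0.005 -0.019 -1.   ] t 17.33
```

Call:
servo_tool(rows=[-1, 0, 0, 0, -7, -1, 0, 0, 0, -7, -1, 0, 0, 0, -7, -1, 0, 0, 0, -7, -1, 0, 0, 0, -7])

```text
time: 17.75
position: [0.4674, -0.3846, 0.2315]
tool_rot: [0.72, -0.694, 0.009, 0.004]
ft_force: [0.7, -1.0, 0.8]
grip_width: 0.087
grip_force: 0.0
```

Call:
servo_tool(rows=[-1, 0, 0, 0, -7, -1, 0, 0, 0, -7, -1, 0, 0, 0, -7, -1, 0, 0, 0, -7, -1, 0, 0, 0, -7])

```text
time: 18.17
position: [0.4675, -0.3846, 0.2314]
tool_rot: [0.896, -0.445, 0.007, 0.007]
ft_force: [0.4, 0.1, 0.6]
grip_width: 0.0873
grip_force: 0.0
```

Call:
servo_tool(rows=[-1, 0, 0, 0, -7, -1, 0, 0, 0, -7, -1, 0, 0, 0, -7, -1, 0, 0, 0, -7, -1, 0, 0, 0, -7])

```text
time: 18.58
position: [0.4675, -0.3846, 0.2314]
tool_rot: [0.988, -0.155, 0.004, 0.009]
ft_force: [-0.2, -0.4, 0.1]
grip_width: 0.0866
grip_force: 0.0
```

Call:
servo_tool(rows=[-1, 0, 0, 0, -7, -1, 0, 0, 0, -7, -1, 0, 0, 0, -7, -1, 0, 0, 0, -7, -1, 0, 0, 0, -7])

```text
time: 19.0
position: [0.4675, -0.3846, 0.2314]
tool_rot: [0.989, 0.149, 0.002, 0.009]
ft_force: [-0.5, 0.1, -0.3]
grip_width: 0.0867
grip_force: 0.0
```

Call:
servo_tool(rows=[-1, 0, 0, 0, -7, -1, 0, 0, 0, -7, -1, 0, 0, 0, -7, -1, 0, 0, 0, -6, -1, 0.037, -0.018, 0, 0])

```text
time: 19.42
position: [0.481, -0.3527, 0.2312]
tool_rot: [0.928, 0.372, -0.001, 0.013]
ft_force: [0.8, -0.2, 0.0]
grip_width: 0.0871
grip_force: 0.0
```

Call:
servo_tool(rows=[-1, 0.037, -0.018, 0, 0, -1, 0.037, -0.018, 0, 0, -1, 0.037, -0.018, 0, 0, -1, 0.037, -0.018, 0, 0, -1, 0.037, -0.018, 0, 0])

```text
time: 19.83
position: [0.5531, -0.1512, 0.2278]
tool_rot: [0.928, 0.373, -0.0, 0.01]
ft_force: [0.7, -0.4, -0.3]
grip_width: 0.0872
grip_force: 0.0
```

Call:
servo_tool(rows=[-1, 0.037, -0.018, 0, 0, -1, 0.037, -0.018, 0, 0, -1, 0.037, -0.018, 0, 0, -1, 0.037, -0.018, 0, 0, -1, 0.037, -0.018, 0, 0])

```text
time: 20.25
position: [0.6241, 0.0421, 0.2247]
tool_rot: [0.928, 0.373, -0.001, 0.01]
ft_force: [0.2, -0.4, 0.2]
grip_width: 0.0868
grip_force: 0.0
```

Call:
servo_tool(rows=[-1, 0.037, -0.018, 0, 0, -1, 0, 0, 0.03, 0, -1, 0, 0, 0, 0])

```text
time: 20.5
position: [0.6356, 0.0808, 0.1897]
tool_rot: [0.927, 0.375, -0.004, 0.008]
ft_force: [-0.9, 0.0, -1.5]
grip_width: 0.0868
grip_force: 0.0
```

```bash
python3 - <<'E'
from h import *
print(np.round(robot.get_obs()['q'],3)); p=wrist(); go(.633,.077,.02,133.8)
print([(np.round(d['at'],3).tolist(),round(d['score'],2)) for d in robot.place_of(p,'foil_c')][:2])
for d in robot.outline_of(p,'foil_c')[:1]: print(rect(p,d['region'],.048))
E
```

```text
[-0.039  0.586  1.42  -0.02   1.136  0.771]
shift mm [ -1.2  -2.4 171.2] turn 0.2 cur yaw -46.0 q6 0.77 z-axis [-0.001 -0.018 -1.   ] t 20.55
[([0.634, 0.076, 0.022], 0.8)]
[647.5  85.8 168.   49.1  44.8]
```

Call:
servo_tool(rows=[-1, 0, -0.002, 0.034, -0.8, -1, 0, 0, 0.034, 0, -1, 0, 0, 0.034, 0, -1, 0, 0, 0.034, 0, -1, 0, 0, 0.034, 0])

```text
time: 21.07
position: [0.6394, 0.0743, 0.0245]
tool_rot: [0.926, 0.379, 0.001, 0.01]
ft_force: [0.8, -0.2, 0.1]
grip_width: 0.087
grip_force: 0.0
```

Call:
servo_tool(rows=[-1, 0, 0, 0, 0, 0.6, 0, 0, 0, 0, 0.6, 0, 0, 0, 0, 0.6, 0, 0, 0, 0, 0.6, 0, 0, 0, 0])

```text
time: 21.48
position: [0.6402, 0.0759, 0.0271]
tool_rot: [0.925, 0.38, 0.002, 0.011]
ft_force: [0.6, 0.8, 1.0]
grip_width: 0.0679
grip_force: 0.0
```

Call:
servo_tool(rows=[0.6, 0, 0, 0, 0, 0.6, 0, 0, 0, 0, 0.6, 0, 0, 0, 0, 0.6, 0, 0, 0, 0, 0.6, 0, 0, 0, 0])

```text
time: 21.9
position: [0.6382, 0.0765, 0.0248]
tool_rot: [0.925, 0.38, -0.0, 0.01]
ft_force: [-0.3, 1.1, 5.4]
grip_width: 0.0481
grip_force: 20.0
```

```bash
python3 - <<'E'
from h import *
go(.4803,-.403,.15,91.7)
E
```

```text
shift mm [-450.2  232.4 -117.6] turn 42.9 cur yaw -45.4 q6 0.76 z-axis [ 0.007 -0.018 -1.   ] t 21.9
```

Call:
servo_tool(rows=[0.6, 0, 0, -0.03, 0, 0.6, 0, 0, -0.04, 0, 0.6, 0, 0, -0.04, 0, 0.6, 0, 0, -0.04, 7.15, 0.6, 0, 0, 0, 7.15])

```text
time: 22.32
position: [0.6424, 0.0791, 0.1823]
tool_rot: [0.966, 0.259, 0.008, 0.012]
ft_force: [2.3, -0.0, -2.0]
grip_width: 0.0479
grip_force: 19.9
```

Call:
servo_tool(rows=[0.6, 0, 0, 0, 7.15, 0.6, 0, 0, 0, 7.15, 0.6, 0, 0, 0, 7.15, 0.6, 0, 0, 0, 7.15, 0.6, -0.013, 0.0365, 0, 0])

```text
time: 22.73
position: [0.6264, 0.0475, 0.1736]
tool_rot: [1.0, 0.015, 0.004, 0.007]
ft_force: [0.4, -1.4, -2.8]
grip_width: 0.0478
grip_force: 19.9
```

Call:
servo_tool(rows=[0.6, -0.013, 0.0365, 0, 0, 0.6, -0.013, 0.0365, 0, 0, 0.6, -0.013, 0.0365, 0, 0, 0.6, -0.013, 0.0365, 0, 0, 0.6, -0.013, 0.0365, 0, 0])

```text
time: 23.15
position: [0.5643, -0.1435, 0.1767]
tool_rot: [1.0, 0.016, 0.002, 0.009]
ft_force: [0.2, -1.3, -2.4]
grip_width: 0.0479
grip_force: 19.9
```

Call:
servo_tool(rows=[0.6, -0.013, 0.0365, 0, 0, 0.6, -0.013, 0.0365, 0, 0, 0.6, -0.013, 0.0365, 0, 0, 0.6, -0.013, 0.0365, 0, 0, 0.6, -0.013, 0.0365, 0, 0])

```text
time: 23.57
position: [0.5049, -0.3278, 0.1796]
tool_rot: [1.0, 0.015, 0.002, 0.009]
ft_force: [0.3, 0.1, -1.5]
grip_width: 0.0482
grip_force: 19.9
```

Call:
servo_tool(rows=[0.6, -0.013, 0.0365, 0, 0, 0.6, -0.013, 0.0365, 0, 0, 0.6, 0, 0, 0, 0, 0.6, 0, 0, 0, 0])

```text
time: 23.9
position: [0.4812, -0.4026, 0.1807]
tool_rot: [1.0, 0.013, 0.003, 0.009]
ft_force: [0.4, 0.5, -2.7]
grip_width: 0.048
grip_force: 19.9
```

```bash
python3 - <<'E'
from h import *
go(.483,-.403,.035,91.7); s=robot.camera('side'); save('s3',{'pixels':cv2.resize(s['pixels'][200:400,220:460],None,fx=3,fy=3,interpolation=cv2.INTER_CUBIC)})
t=robot.camera('top')
for p in (s,t):
 for q in ('foil_c','carton_c'): print(q,[(np.round(d['at'],3).tolist(),round(d['score'],2)) for d in robot.place_of(p,q)][:2])
E
```

```text
shift mm [  1.1  -2.2 145.7] turn -0.2 cur yaw -88.5 q6 0.68 z-axis [ 0.005 -0.018 -1.   ] t 23.9
foil_c [([0.477, -0.398, 0.178], 0.97)]
carton_c []
foil_c [([0.264, 0.372, 0.001], 0.39)]
carton_c [([0.499, 0.222, 0.08], 0.15)]
```

View pics/s3.png

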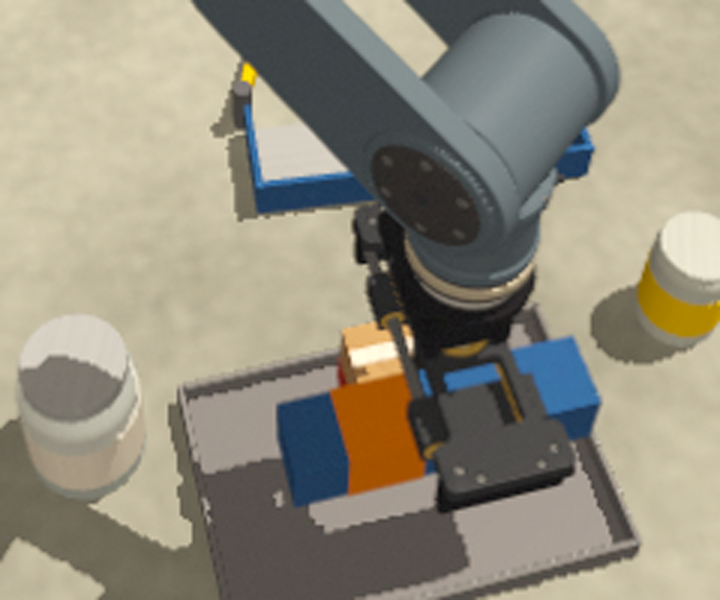

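Call:
servo_tool(rows=[0.6, 0, 0.018, 0.03, -0.2, 0.6, 0, 0, 0.035, 0, 0.6, 0, 0, 0.035, 0, 0.6, 0, 0, 0.028, 0, 0.6, 0, 0, 0, 0])

```text
time: 24.62
position: [0.4817, -0.4167, 0.0484]
tool_rot: [1.0, 0.017, -0.001, 0.005]
ft_force: [-0.5, 0.7, -2.2]
grip_width: 0.0478
grip_force: 19.9
```

Call:
servo_tool(rows=[0.6, 0, 0, 0, 0, 0.6, 0, 0, 0, 0, 0.6, 0, 0, 0, 0])

```text
time: 24.87
position: [0.4854, -0.4218, 0.0565]
tool_rot: [1.0, 0.017, 0.004, 0.011]
ft_force: [0.4, -0.4, -2.7]
grip_width: 0.0478
grip_force: 19.9
```

Call:
servo_tool(rows=[0.6, 0, 0, 0.002, 0, 0.6, 0, 0, 0.002, 0, 0.6, 0, 0, 0, 0, 0.6, 0, 0, 0, 0])

```text
time: 25.2
position: [0.484, -0.4209, 0.0505]
tool_rot: [1.0, 0.017, 0.003, 0.009]
ft_force: [0.8, -1.1, -2.3]
grip_width: 0.048
grip_force: 19.9
```

Call:
servo_tool(rows=[-1, 0, 0, 0, 0, -1, 0, 0, 0, 0, -1, 0, 0, 0, 0, -1, 0, 0, 0, 0, -1, 0, 0, 0, 0])

```text
time: 25.62
position: [0.4841, -0.4211, 0.0503]
tool_rot: [1.0, 0.017, 0.003, 0.009]
ft_force: [-1.2, -0.5, 0.8]
grip_width: 0.0735
grip_force: 0.0
```

Call:
servo_tool(rows=[-1, 0, 0, -0.03, 0, -1, 0, 0, -0.035, 0, -1, 0, 0, -0.035, 0, -1, 0, 0, -0.03, 0, -1, 0, 0, 0, 0])

```text
time: 26.03
position: [0.4862, -0.4218, 0.1875]
tool_rot: [1.0, 0.017, 0.007, 0.015]
ft_force: [0.1, -0.3, 0.7]
grip_width: 0.0865
grip_force: 0.0
```

```bash
python3 - <<'E'
from h import *
s=robot.camera('side'); save('s4',{'pixels':cv2.resize(s['pixels'][200:400,220:460],None,fx=3,fy=3,interpolation=cv2.INTER_CUBIC)})
t=robot.camera('top')
for p in (s,t):
 for q in ('foil_c','carton_c'): print(q,[(np.round(d['at'],3).tolist(),round(d['score'],2)) for d in robot.place_of(p,q)][:2])
print(greens(t)); go(.5,0,.2,85.8)
E
```

```text
foil_c [([0.48, -0.415, 0.025], 0.68)]
carton_c [([0.486, -0.312, 0.065], 0.9), ([0.476, -0.414, 0.028], 0.41)]
foil_c []
carton_c []
[([0.6286, 0.2919], 213), ([0.56, 0.3611], 220), ([0.4859, 0.4687], 225), ([0.4206, 0.328], 231)]
shift mm [  31.9 -416.2  -28.3] turn 6.1 cur yaw -88.1 q6 0.66 z-axis [ 0.004 -0.015 -1.   ] t 26.33
```

View pics/s4.png

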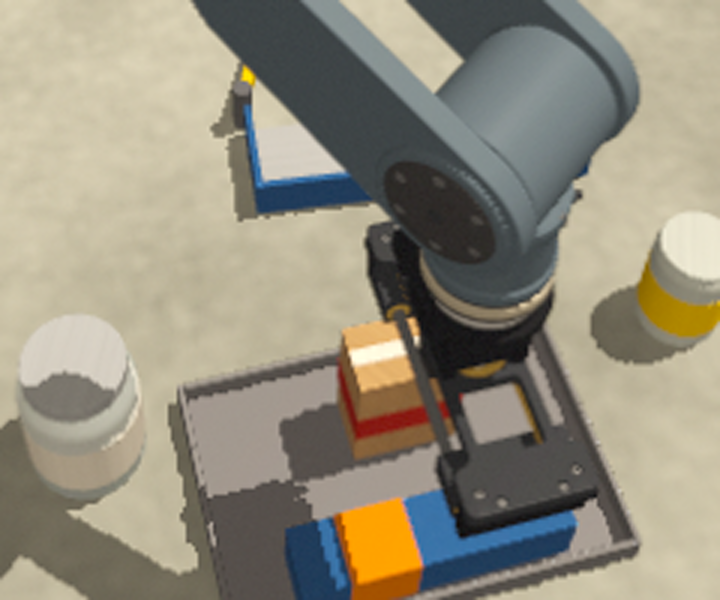

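Call:
servo_tool(rows=[-1, 0, 0, 0, 6.1, -1, 0.0054, -0.04, 0, 0, -1, 0.0054, -0.04, 0, 0, -1, 0.0054, -0.04, 0, 0, -1, 0.0054, -0.04, 0, 0])

```text
time: 26.75
position: [0.5155, -0.2586, 0.1756]
tool_rot: [0.999, -0.037, 0.002, 0.008]
ft_force: [0.6, 0.3, -0.1]
grip_width: 0.087
grip_force: 0.0
```

Call:
servo_tool(rows=[-1, 0.0054, -0.04, 0, 0, -1, 0.0054, -0.04, 0, 0, -1, 0.0054, -0.04, 0, 0, -1, 0.0054, -0.04, 0, 0, -1, 0.0054, -0.04, 0, 0])

```text
time: 27.17
position: [0.557, -0.0608, 0.1725]
tool_rot: [0.999, -0.036, 0.002, 0.009]
ft_force: [0.1, -0.2, 0.7]
grip_width: 0.0871
grip_force: 0.0
```

Call:
servo_tool(rows=[-1, 0.0054, -0.04, 0, 0, -1, 0.0054, -0.04, 0, 0, -1, 0.0054, -0.04, 0, 0, -1, 0.0054, -0.04, 0, 0, -1, 0.0054, -0.04, 0, 0])

```text
time: 27.58
position: [0.5983, 0.1365, 0.1689]
tool_rot: [0.999, -0.036, 0.002, 0.009]
ft_force: [0.8, -0.9, 1.0]
grip_width: 0.0868
grip_force: 0.0
```

Call:
servo_tool(rows=[-1, 0.0054, -0.04, 0, 0, -1, 0.0054, -0.04, 0, 0, -1, 0.0054, -0.04, 0, 0, -1, 0.0054, -0.04, 0, 0, -1, 0, 0, 0, 0])

```text
time: 28.0
position: [0.6323, 0.3003, 0.1658]
tool_rot: [0.999, -0.033, 0.004, 0.007]
ft_force: [0.6, 0.6, 0.2]
grip_width: 0.0875
grip_force: 0.0
```

```bash
python3 - <<'E'
from h import *
go(.635,.291,.043,85.8); p=wrist(); save('w2',p)
print([(np.round(d['at'],3).tolist(),round(d['score'],2)) for d in robot.place_of(p,'jar3_c')][:3], greens(p))
s=robot.camera('side'); print(greens(s)); print([(np.round(d['at'],3).tolist(),round(d['score'],2)) for d in robot.place_of(s,'jar1_c')])
t=robot.camera('top'); print(greens(t)); print([(np.round(d['at'],3).tolist(),round(d['score'],2)) for d in robot.place_of(t,'jar1_c')])
E
```

```text
shift mm [  2.4   7.3 123. ] turn 0.4 cur yaw -93.8 q6 1.93 z-axis [ 0.007 -0.014 -1.   ] t 28.0
[] [([0.6363, 0.2922], 4101), ([0.5571, 0.3609], 1797)]
[([0.4861, 0.4574], 175), ([0.5602, 0.3496], 188), ([0.4214, 0.3169], 211), ([0.6284, 0.2814], 205)]
[([0.426, 0.327, 0.048], 0.62)]
[([0.6179, 0.2753], 33), ([0.4985, 0.4773], 76)]
[]
```

View pics/w2.png

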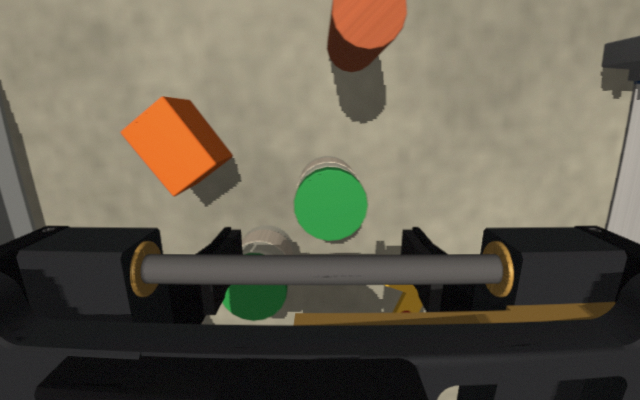

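Call:
servo_tool(rows=[-1, 0.003, 0.006, 0.03, 0.3, -1, 0, 0, 0.035, 0, -1, 0, 0, 0.035, 0, -1, 0, 0, 0.02, 0, -1, 0, 0, 0, 0])

```text
time: 28.72
position: [0.6315, 0.2808, 0.0425]
tool_rot: [0.999, -0.04, -0.002, 0.011]
ft_force: [-0.8, -0.4, -0.8]
grip_width: 0.0872
grip_force: 0.0
```

Call:
servo_tool(rows=[-1, 0, 0, 0, 0, 0.6, 0, 0, 0, 0, 0.6, 0, 0, 0, 0, 0.6, 0, 0, 0, 0, 0.6, 0, 0, 0, 0])

```text
time: 29.13
position: [0.6372, 0.2854, 0.0504]
tool_rot: [0.999, -0.039, 0.006, 0.008]
ft_force: [0.2, 3.3, 2.5]
grip_width: 0.0682
grip_force: 1.6
```

Call:
servo_tool(rows=[0.6, 0, 0, 0, 0, 0.6, 0, 0, 0, 0, 0.6, 0, 0, 0, 0])

```text
time: 29.38
position: [0.6369, 0.2856, 0.0499]
tool_rot: [0.999, -0.039, 0.005, 0.008]
ft_force: [0.4, 2.7, 6.2]
grip_width: 0.0577
grip_force: 20.0
```

```bash
python3 - <<'E'
from h import *
go(.6777,-.074,.175,85.8)
E
```

```text
shift mm [  70.1  357.1 -119.1] turn -0.3 cur yaw -94.5 q6 1.93 z-axis [ 0.01  -0.016 -1.   ] t 29.38
```

Call:
servo_tool(rows=[0.6, 0, 0, -0.03, 0, 0.6, 0, 0, -0.035, 0, 0.6, 0, 0, -0.035, 0, 0.6, 0, 0, -0.03, 0, 0.6, 0.007, 0.0357, 0, 0])

```text
time: 29.8
position: [0.6413, 0.2573, 0.1853]
tool_rot: [0.999, -0.036, 0.009, 0.005]
ft_force: [3.6, 0.6, -1.9]
grip_width: 0.0578
grip_force: 19.9
```

Call:
servo_tool(rows=[0.6, 0.007, 0.0357, 0, 0, 0.6, 0.007, 0.0357, 0, 0, 0.6, 0.007, 0.0357, 0, 0, 0.6, 0.007, 0.0357, 0, 0, 0.6, 0.007, 0.0357, 0, 0])

```text
time: 30.22
position: [0.658, 0.0676, 0.1805]
tool_rot: [0.999, -0.038, 0.001, 0.01]
ft_force: [1.0, 0.2, -4.3]
grip_width: 0.0575
grip_force: 19.9
```

Call:
servo_tool(rows=[0.6, 0.007, 0.0357, 0, 0, 0.6, 0.007, 0.0357, 0, 0, 0.6, 0.007, 0.0357, 0, 0, 0.6, 0.007, 0.0357, 0, 0, 0.6, 0, 0, 0, 0])

```text
time: 30.63
position: [0.6766, -0.0838, 0.1835]
tool_rot: [0.999, -0.042, 0.003, 0.012]
ft_force: [0.8, -0.3, -3.8]
grip_width: 0.0576
grip_force: 20.0
```

```bash
python3 - <<'E'
from h import *
go(.6777,-.074,.06,85.8); p=wrist(); save('w3',p)
for q in ('rack','tray','bar_hinge'): print(q,[(np.round(d['at'],3).tolist(),round(d['score'],2)) for d in robot.place_of(p,q)][:2])
E
```

```text
shift mm [ -0.5 -12.9 123.3] turn -0.6 cur yaw -94.8 q6 1.39 z-axis [ 0.005 -0.025 -1.   ] t 30.63
rack []
tray []
bar_hinge []
```

View pics/w3.png

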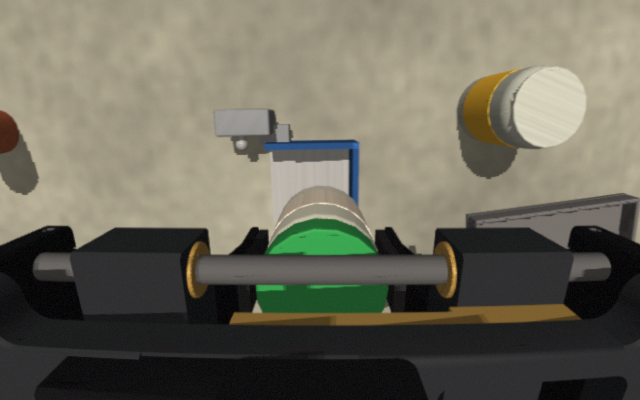

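Call:
servo_tool(rows=[0.6, 0, 0, 0.03, 0, 0.6, 0, 0, 0.03, 0, 0.6, 0, 0, 0, 0, 0.6, 0, 0, 0, 0, 0.6, 0, 0, 0, 0])

```text
time: 31.25
position: [0.6778, -0.0749, 0.1258]
tool_rot: [0.999, -0.038, 0.004, 0.009]
ft_force: [0.7, -0.1, -3.1]
grip_width: 0.0577
grip_force: 20.0
```

```bash
python3 - <<'E'
from h import *
go(.6777,-.074,.057,85.8)
E
```

```text
shift mm [-0.7 -2.1 68.7] turn -0.2 cur yaw -94.4 q6 1.39 z-axis [ 0.007 -0.019 -1.   ] t 31.25
```

Call:
servo_tool(rows=[0.6, 0, -0.001, 0.03, 0, 0.6, 0, 0, 0.025, 0, 0.6, 0, 0, 0.01, 0, 0.6, 0, 0, 0.004, 0, 0.6, 0, 0, 0, 0])

```text
time: 31.67
position: [0.6781, -0.076, 0.0564]
tool_rot: [0.999, -0.039, 0.004, 0.009]
ft_force: [-0.2, 0.0, -4.1]
grip_width: 0.0577
grip_force: 20.0
```

Call:
servo_tool(rows=[0.6, 0, 0, 0.002, 0, 0.6, 0, 0, 0.002, 0, 0.6, 0, 0, 0, 0])

```text
time: 31.92
position: [0.6796, -0.0767, 0.0544]
tool_rot: [0.999, -0.039, 0.006, 0.01]
ft_force: [-0.4, 0.4, 1.6]
grip_width: 0.0578
grip_force: 20.0
```

Call:
servo_tool(rows=[-1, 0, 0, 0, 0, -1, 0, 0, 0, 0, -1, 0, 0, 0, 0, -1, 0, 0, 0, 0, -1, 0, 0, 0, 0])

```text
time: 32.33
position: [0.6777, -0.0762, 0.052]
tool_rot: [0.999, -0.039, 0.003, 0.009]
ft_force: [0.1, 0.1, -0.3]
grip_width: 0.0822
grip_force: 0.0
```

Call:
servo_tool(rows=[-1, 0, 0, -0.02, 0, -1, 0, 0, -0.035, 0, -1, 0, 0, -0.035, 0, -1, 0, 0, -0.03, 0, -1, -0.012, -0.0355, 0, 0])

```text
time: 32.75
position: [0.6752, -0.0447, 0.1793]
tool_rot: [0.999, -0.042, 0.013, 0.012]
ft_force: [1.6, -0.3, 1.1]
grip_width: 0.0871
grip_force: 0.0
```

Call:
servo_tool(rows=[-1, -0.012, -0.0355, 0, 0, -1, -0.012, -0.0355, 0, 0, -1, -0.012, -0.0355, 0, 0, -1, -0.012, -0.0355, 0, 0, -1, -0.012, -0.0355, 0, 0])

```text
time: 33.17
position: [0.621, 0.1454, 0.1675]
tool_rot: [0.999, -0.039, 0.003, 0.009]
ft_force: [0.9, 0.3, -0.4]
grip_width: 0.0873
grip_force: 0.0
```

Call:
servo_tool(rows=[-1, -0.012, -0.0355, 0, 0, -1, -0.012, -0.0355, 0, 0, -1, -0.012, -0.0355, 0, 0, -1, -0.012, -0.0355, 0, 0, -1, -0.012, -0.0355, 0, 0])

```text
time: 33.58
position: [0.5749, 0.3272, 0.1639]
tool_rot: [0.999, -0.039, 0.003, 0.009]
ft_force: [1.1, 0.0, 0.0]
grip_width: 0.0871
grip_force: 0.0
```

Call:
servo_tool(rows=[-1, -0.012, -0.0355, 0, 0, -1, 0, 0, 0, 0, -1, 0, 0, 0, 0, -1, 0, 0, 0, 0])

```text
time: 33.92
position: [0.5663, 0.3616, 0.163]
tool_rot: [0.999, -0.038, 0.003, 0.009]
ft_force: [-0.7, -0.2, 0.4]
grip_width: 0.0871
grip_force: 0.0
```

```bash
python3 - <<'E'
from h import *
p=wrist(); print('wrist',greens(p)); go(.564,.361,.045,85.8)
s=robot.camera('side'); print(greens(s)); t=robot.camera('top'); print(greens(t))
print([(np.round(d['at'],3).tolist(),round(d['score'],2)) for d in robot.place_of(s,'jar3_c')])
E
```

```text
wrist [([0.5675, 0.3625], 4203), ([0.483, 0.453], 459)]
shift mm [ -3.5  -2.2 118. ] turn -0.3 cur yaw -94.5 q6 2.07 z-axis [ 0.006 -0.019 -1.   ] t 33.97
[([0.4861, 0.4574], 175), ([0.5601, 0.3498], 191), ([0.4217, 0.316], 209), ([0.6721, -0.0828], 350)]
[([0.673, -0.0758], 236), ([0.5482, 0.349], 61), ([0.4273, 0.3146], 78)]
[([0.675, -0.078, 0.048], 0.71)]
```

Call:
servo_tool(rows=[-1, 0, -0.0035, 0.03, 0, -1, 0, 0, 0.035, 0, -1, 0, 0, 0.035, 0, -1, 0, 0, 0.018, 0, -1, 0, 0, 0, 0])

```text
time: 34.53
position: [0.5645, 0.3601, 0.0401]
tool_rot: [0.999, -0.04, -0.001, 0.011]
ft_force: [-1.6, -0.4, -0.3]
grip_width: 0.0871
grip_force: 0.0
```

Call:
servo_tool(rows=[-1, 0, 0, 0, 0, 0.6, 0, 0, 0, 0, 0.6, 0, 0, 0, 0, 0.6, 0, 0, 0, 0, 0.6, 0, 0, 0, 0])

```text
time: 34.95
position: [0.5686, 0.3635, 0.047]
tool_rot: [0.999, -0.039, 0.005, 0.008]
ft_force: [0.6, 0.4, -0.7]
grip_width: 0.0682
grip_force: 0.0
```

Call:
servo_tool(rows=[0.6, 0, 0, 0, 0, 0.6, 0, 0, 0, 0, 0.6, 0, 0, 0, 0])

```text
time: 35.2
position: [0.5679, 0.3631, 0.0461]
tool_rot: [0.999, -0.039, 0.004, 0.009]
ft_force: [-1.0, -1.7, 5.0]
grip_width: 0.0575
grip_force: 20.0
```

```bash
python3 - <<'E'
from h import *
go(.608,-.069,.175,85.8); print(robot.get_obs()['position'])
E
```

```text
shift mm [  74.5  429.9 -120.7] turn -0.2 cur yaw -94.4 q6 2.08 z-axis [ 0.007 -0.018 -1.   ] t 35.2
[0.56789307 0.36307705 0.0461173 ]
```

Call:
servo_tool(rows=[0.6, 0, 0, -0.03, 0, 0.6, 0, 0, -0.035, 0, 0.6, 0, 0, -0.035, 0, 0.6, 0, 0, -0.03, 0, 0.6, 0.0062, 0.0358, 0, 0])

```text
time: 35.62
position: [0.5735, 0.3373, 0.1827]
tool_rot: [0.999, -0.036, 0.01, 0.003]
ft_force: [2.3, -0.0, -3.2]
grip_width: 0.0578
grip_force: 20.0
```

Call:
servo_tool(rows=[0.6, 0.0062, 0.0358, 0, 0, 0.6, 0.0062, 0.0358, 0, 0, 0.6, 0.0062, 0.0358, 0, 0, 0.6, 0.0062, 0.0358, 0, 0, 0.6, 0.0062, 0.0358, 0, 0])

```text
time: 36.03
position: [0.586, 0.1471, 0.1782]
tool_rot: [0.999, -0.039, 0.002, 0.009]
ft_force: [0.4, 0.1, -3.5]
grip_width: 0.0577
grip_force: 20.0
```

Call:
servo_tool(rows=[0.6, 0.0062, 0.0358, 0, 0, 0.6, 0.0062, 0.0358, 0, 0, 0.6, 0.0062, 0.0358, 0, 0, 0.6, 0.0062, 0.0358, 0, 0, 0.6, 0.0062, 0.0358, 0, 0])

```text
time: 36.45
position: [0.6031, -0.0336, 0.1816]
tool_rot: [0.999, -0.039, 0.002, 0.009]
ft_force: [1.8, -0.2, -4.1]
grip_width: 0.0576
grip_force: 20.0
```

Call:
servo_tool(rows=[0.6, 0.0062, 0.0358, 0, 0, 0.6, 0, 0, 0.03, 0, 0.6, 0, 0, 0, 0, 0.6, 0, 0, 0, 0, 0.6, 0, 0, 0, 0])

```text
time: 36.87
position: [0.6072, -0.0683, 0.1529]
tool_rot: [0.999, -0.039, 0.003, 0.009]
ft_force: [0.5, -0.5, -4.3]
grip_width: 0.0578
grip_force: 20.0
```

```bash
python3 - <<'E'
from h import *
go(.608,-.071,.05,85.8); print(robot.get_obs()['position'])
E
```

```text
shift mm [  0.4   0.8 103. ] turn -0.2 cur yaw -94.4 q6 1.37 z-axis [ 0.005 -0.017 -1.   ] t 36.87
[ 0.60720765 -0.06834344  0.15293343]
```

Lower, check contact, release, and go to jar 2 at (.491,.472).

Call:
servo_tool(rows=[0.6, 0, 0, 0.035, 0, 0.6, 0, 0, 0.035, 0, 0.6, 0, 0, 0.02, 0, 0.6, 0, 0, 0.007, 0, 0.6, 0, 0, 0, 0])

```text
time: 37.28
position: [0.6076, -0.0695, 0.0553]
tool_rot: [0.999, -0.038, 0.002, 0.009]
ft_force: [0.2, 0.6, -3.4]
grip_width: 0.0575
grip_force: 20.0
```

Call:
servo_tool(rows=[0.6, 0, 0, 0.003, 0, 0.6, 0, 0, 0.003, 0, 0.6, 0, 0, 0.001, 0, 0.6, 0, 0, 0, 0])

```text
time: 37.62
position: [0.6091, -0.0711, 0.0505]
tool_rot: [0.999, -0.039, 0.004, 0.009]
ft_force: [0.3, -0.2, -4.2]
grip_width: 0.0575
grip_force: 20.0
```

Call:
servo_tool(rows=[0.6, 0, 0, 0.002, 0, 0.6, 0, 0, 0.001, 0, 0.6, 0, 0, 0, 0, -1, 0, 0, 0, 0, -1, 0, 0, 0, 0])

```text
time: 38.03
position: [0.6097, -0.0715, 0.0482]
tool_rot: [0.999, -0.039, 0.005, 0.01]
ft_force: [-0.2, -0.3, -0.2]
grip_width: 0.0642
grip_force: 0.0
```

Call:
servo_tool(rows=[-1, 0, 0, 0, 0, -1, 0, 0, 0, 0, -1, 0, 0, 0, 0, -1, 0, 0, -0.02, 0, -1, 0, 0, -0.035, 0])

```text
time: 38.45
position: [0.6047, -0.0692, 0.0978]
tool_rot: [0.999, -0.039, -0.001, 0.008]
ft_force: [0.4, -0.6, -0.3]
grip_width: 0.0863
grip_force: 0.0
```

Call:
servo_tool(rows=[-1, 0, 0, -0.035, 0, -1, 0, 0, -0.03, 0, -1, -0.0112, -0.038, 0, 0, -1, -0.0112, -0.038, 0, 0, -1, -0.0112, -0.038, 0, 0])

```text
time: 38.87
position: [0.5831, 0.0479, 0.1648]
tool_rot: [0.999, -0.04, 0.004, 0.009]
ft_force: [0.6, 1.5, -0.7]
grip_width: 0.0874
grip_force: 0.0
```

Call:
servo_tool(rows=[-1, -0.0112, -0.038, 0, 0, -1, -0.0112, -0.038, 0, 0, -1, -0.0112, -0.038, 0, 0, -1, -0.0112, -0.038, 0, 0, -1, -0.0112, -0.038, 0, 0])

```text
time: 39.28
position: [0.5411, 0.243, 0.16]
tool_rot: [0.999, -0.039, 0.003, 0.009]
ft_force: [0.0, 0.1, 0.0]
grip_width: 0.0876
grip_force: 0.0
```

Call:
servo_tool(rows=[-1, -0.0112, -0.038, 0, 0, -1, -0.0112, -0.038, 0, 0, -1, -0.0112, -0.038, 0, 0, -1, -0.0112, -0.038, 0, 0, -1, -0.0112, -0.038, 0, 0])

```text
time: 39.7
position: [0.4999, 0.4368, 0.1561]
tool_rot: [0.999, -0.039, 0.003, 0.009]
ft_force: [1.4, 0.6, 0.6]
grip_width: 0.0868
grip_force: 0.0
```

Call:
servo_tool(rows=[-1, -0.0112, -0.038, 0, 0, -1, 0, 0, 0, 0, -1, 0, 0, 0, 0, -1, 0, 0, 0, 0])

```text
time: 40.03
position: [0.4921, 0.4732, 0.155]
tool_rot: [0.999, -0.038, 0.003, 0.01]
ft_force: [0.8, -0.5, 0.3]
grip_width: 0.0872
grip_force: 0.0
```

```bash
python3 - <<'E'
from h import *
p=wrist(); print('wrist',greens(p)); go(.491,.472,.045,85.8)
s=robot.camera('side'); print(greens(s)); t=robot.camera('top'); print(greens(t))
E
```

```text
wrist [([0.4932, 0.4708], 4468), ([0.4519, 0.3525], 63)]
shift mm [ -2.3  -1.6 110.2] turn -0.3 cur yaw -94.5 q6 2.27 z-axis [ 0.005 -0.02  -1.   ] t 40.08
[([0.4861, 0.4574], 175), ([0.4215, 0.3171], 212), ([0.672, -0.0828], 351), ([0.6024, -0.0771], 339)]
[([0.673, -0.0759], 237), ([0.6031, -0.0705], 220), ([0.4707, 0.4666], 68), ([0.4206, 0.3281], 238)]
```

Call:
servo_tool(rows=[-1, 0, -0.0005, 0.03, 0, -1, 0, 0, 0.03, 0, -1, 0, 0, 0.03, 0, -1, 0, 0, 0.02, 0, -1, 0, 0, 0, 0])

```text
time: 40.6
position: [0.4909, 0.4681, 0.0408]
tool_rot: [0.999, -0.04, -0.001, 0.012]
ft_force: [-0.1, -0.8, -0.9]
grip_width: 0.0869
grip_force: 0.0
```

Call:
servo_tool(rows=[-1, 0, 0, 0, 0, 0.6, 0, 0, 0, 0, 0.6, 0, 0, 0, 0, 0.6, 0, 0, 0, 0, 0.6, 0, 0, 0, 0])

```text
time: 41.02
position: [0.4942, 0.4727, 0.0475]
tool_rot: [0.999, -0.039, 0.005, 0.008]
ft_force: [0.7, -0.5, 0.2]
grip_width: 0.0681
grip_force: 0.0
```

Call:
servo_tool(rows=[0.6, 0, 0, 0, 0, 0.6, 0, 0, 0, 0, 0.6, 0, 0, 0, 0])

```text
time: 41.27
position: [0.4936, 0.4722, 0.0466]
tool_rot: [0.999, -0.039, 0.004, 0.009]
ft_force: [-1.0, -1.2, 4.8]
grip_width: 0.0575
grip_force: 20.0
```

```bash
python3 - <<'E'
from h import *
go(.538,-.065,.175,85.8); print(robot.get_obs()['position'])
E
```

```text
shift mm [  86.9  534.3 -118.3] turn -0.2 cur yaw -94.4 q6 2.27 z-axis [ 0.007 -0.018 -1.   ] t 41.27
[0.49363401 0.47216942 0.04662195]
```

Call:
servo_tool(rows=[0.6, 0, 0, -0.03, 0, 0.6, 0, 0, -0.035, 0, 0.6, 0, 0, -0.04, 0, 0.6, 0, 0, -0.035, 0, 0.6, 0.0062, 0.0382, 0, 0])

```text
time: 41.68
position: [0.4999, 0.4455, 0.1951]
tool_rot: [0.999, -0.036, 0.012, 0.001]
ft_force: [3.3, 1.2, -0.4]
grip_width: 0.0578
grip_force: 20.0
```

Call:
servo_tool(rows=[0.6, 0.0062, 0.0382, 0, 0, 0.6, 0.0062, 0.0382, 0, 0, 0.6, 0.0062, 0.0382, 0, 0, 0.6, 0.0062, 0.0382, 0, 0, 0.6, 0.0062, 0.0382, 0, 0])

```text
time: 42.1
position: [0.511, 0.2418, 0.1896]
tool_rot: [0.999, -0.039, 0.003, 0.009]
ft_force: [0.1, 0.3, -1.0]
grip_width: 0.058
grip_force: 20.0
```

Call:
servo_tool(rows=[0.6, 0.0062, 0.0382, 0, 0, 0.6, 0.0062, 0.0382, 0, 0, 0.6, 0.0062, 0.0382, 0, 0, 0.6, 0.0062, 0.0382, 0, 0, 0.6, 0.0062, 0.0382, 0, 0])

```text
time: 42.52
position: [0.5273, 0.049, 0.1933]
tool_rot: [0.999, -0.039, 0.003, 0.009]
ft_force: [0.7, -0.7, -3.0]
grip_width: 0.0574
grip_force: 20.0
```

Call:
servo_tool(rows=[0.6, 0.0062, 0.0382, 0, 0, 0.6, 0.0062, 0.0382, 0, 0, 0.6, 0.0062, 0.0382, 0, 0, 0.6, 0, 0, 0.03, 0, 0.6, 0, 0, 0, 0])

```text
time: 42.93
position: [0.5353, -0.0676, 0.1623]
tool_rot: [0.999, -0.041, 0.0, 0.008]
ft_force: [-2.1, 1.0, -3.4]
grip_width: 0.0577
grip_force: 20.0
```

Call:
servo_tool(rows=[0.6, 0, 0, 0, 0, 0.6, 0, 0, 0, 0])

```text
time: 43.1
position: [0.5374, -0.065, 0.1659]
tool_rot: [0.999, -0.039, 0.003, 0.009]
ft_force: [-0.7, 0.8, -1.8]
grip_width: 0.0578
grip_force: 20.0
```

```bash
python3 - <<'E'
from h import *
go(.538,-.065,.051,85.8); print(robot.get_obs()['position'])
E
```

```text
shift mm [ -0.2  -2.  114.9] turn -0.2 cur yaw -94.4 q6 1.34 z-axis [ 0.005 -0.018 -1.   ] t 43.1
[ 0.53738007 -0.06499888  0.16591883]
```

Call:
servo_tool(rows=[0.6, 0, -0.001, 0.035, 0, 0.6, 0, 0, 0.035, 0, 0.6, 0, 0, 0.03, 0, 0.6, 0, 0, 0.009, 0, 0.6, 0, 0, 0.003, 0])

```text
time: 43.52
position: [0.5377, -0.0654, 0.0529]
tool_rot: [0.999, -0.038, 0.002, 0.009]
ft_force: [0.5, 0.5, -1.9]
grip_width: 0.0577
grip_force: 20.0
```

Call:
servo_tool(rows=[0.6, 0, 0, 0.003, 0, 0.6, 0, 0, 0.002, 0, 0.6, 0, 0, 0, 0, 0.6, 0, 0, 0, 0])

```text
time: 43.85
position: [0.5399, -0.067, 0.0506]
tool_rot: [0.999, -0.039, 0.005, 0.009]
ft_force: [1.3, 0.9, 1.5]
grip_width: 0.0576
grip_force: 20.0
```

Call:
servo_tool(rows=[-1, 0, 0, 0, 0, -1, 0, 0, 0, 0, -1, 0, 0, 0, 0, -1, 0, 0, 0, 0, -1, 0, 0, 0, 0])

```text
time: 44.27
position: [0.5384, -0.0669, 0.049]
tool_rot: [0.999, -0.039, 0.003, 0.009]
ft_force: [0.1, 0.3, 0.3]
grip_width: 0.0823
grip_force: 0.0
```

Call:
servo_tool(rows=[-1, 0, 0, -0.02, 0, -1, 0, 0, -0.035, 0, -1, 0, 0, -0.035, 0, -1, 0, 0, -0.035, 0, -1, -0.0129, -0.035, 0, 0])

```text
time: 44.68
position: [0.5359, -0.0344, 0.1801]
tool_rot: [0.999, -0.041, 0.013, 0.012]
ft_force: [1.8, 0.5, 0.2]
grip_width: 0.087
grip_force: 0.0
```

Call:
servo_tool(rows=[-1, -0.0129, -0.035, 0, 0, -1, -0.0129, -0.035, 0, 0, -1, -0.0129, -0.035, 0, 0, -1, -0.0129, -0.035, 0, 0, -1, -0.0129, -0.035, 0, 0])

```text
time: 45.1
position: [0.476, 0.1522, 0.1695]
tool_rot: [0.999, -0.039, 0.003, 0.009]
ft_force: [1.0, 0.1, -0.1]
grip_width: 0.087
grip_force: 0.0
```

Call:
servo_tool(rows=[-1, -0.0129, -0.035, 0, 0, -1, -0.0129, -0.035, 0, 0, -1, -0.0129, -0.035, 0, 0, -1, -0.0129, -0.035, 0, 0, -1, -0.0129, -0.035, 0, 0])

```text
time: 45.52
position: [0.4251, 0.3318, 0.1658]
tool_rot: [0.999, -0.039, 0.003, 0.009]
ft_force: [0.7, -0.1, 0.3]
grip_width: 0.0869
grip_force: 0.0
```

Call:
servo_tool(rows=[-1, 0, 0, 0, 0, -1, 0, 0, 0, 0, -1, 0, 0, 0, 0])

```text
time: 45.77
position: [0.4258, 0.33, 0.1657]
tool_rot: [0.999, -0.038, 0.003, 0.009]
ft_force: [-0.7, -0.8, 0.2]
grip_width: 0.087
grip_force: 0.0
```

```bash
python3 - <<'E'
from h import *
p=wrist(); print('wrist',greens(p)); go(.427,.328,.045,85.8)
s=robot.camera('side'); print(greens(s)); t=robot.camera('top'); print(greens(t))
E
```

```text
wrist [([0.4274, 0.329], 4122)]
shift mm [ 1.000e-01 -9.000e-01  1.208e+02] turn -0.3 cur yaw -94.5 q6 2.12 z-axis [ 0.006 -0.019 -1.   ] t 45.82
[([0.4212, 0.3165], 206), ([0.6721, -0.0827], 349), ([0.6025, -0.0769], 338), ([0.5334, -0.0727], 345)]
[([0.6729, -0.0759], 235), ([0.603, -0.0703], 222), ([0.5331, -0.066], 231), ([0.4392, 0.3246], 23)]
```

Call:
servo_tool(rows=[-1, 0, -0.0015, 0.035, 0, -1, 0, 0, 0.035, 0, -1, 0, 0, 0.03, 0, -1, 0, 0, 0.02, 0, -1, 0, 0, 0, 0])

```text
time: 46.33
position: [0.4249, 0.3267, 0.0422]
tool_rot: [0.999, -0.04, -0.0, 0.011]
ft_force: [0.6, 0.1, 0.0]
grip_width: 0.0869
grip_force: 0.0
```

Call:
servo_tool(rows=[-1, 0, 0, 0, 0, 0.6, 0, 0, 0, 0, 0.6, 0, 0, 0, 0, 0.6, 0, 0, 0, 0, 0.6, 0, 0, 0, 0])

```text
time: 46.75
position: [0.4278, 0.33, 0.0473]
tool_rot: [0.999, -0.039, 0.005, 0.008]
ft_force: [0.6, 0.2, 0.5]
grip_width: 0.0677
grip_force: 0.0
```

Call:
servo_tool(rows=[0.6, 0, 0, 0, 0, 0.6, 0, 0, 0, 0, 0.6, 0, 0, 0, 0])

```text
time: 47.0
position: [0.4273, 0.3296, 0.0467]
tool_rot: [0.999, -0.039, 0.004, 0.009]
ft_force: [-0.9, -2.3, 6.5]
grip_width: 0.0576
grip_force: 20.0
```

```bash
python3 - <<'E'
from h import *
go(.4685,-.06,.175,85.8); print(robot.get_obs()['position'])
E
```

```text
shift mm [  72.3  387.4 -120.9] turn -0.2 cur yaw -94.4 q6 2.13 z-axis [ 0.007 -0.018 -1.   ] t 47.0
[0.42726715 0.32958765 0.04667615]
```

Call:
servo_tool(rows=[0.6, 0, 0, -0.03, 0, 0.6, 0, 0, -0.035, 0, 0.6, 0, 0, -0.04, 0, 0.6, 0, 0, -0.03, 0, 0.6, 0.0066, 0.0352, 0, 0])

```text
time: 47.42
position: [0.4344, 0.3029, 0.1876]
tool_rot: [0.999, -0.036, 0.011, 0.004]
ft_force: [2.3, 0.3, -3.0]
grip_width: 0.0578
grip_force: 20.0
```

Call:
servo_tool(rows=[0.6, 0.0066, 0.0352, 0, 0, 0.6, 0.0066, 0.0352, 0, 0, 0.6, 0.0066, 0.0352, 0, 0, 0.6, 0.0066, 0.0352, 0, 0, 0.6, 0.0066, 0.0352, 0, 0])

```text
time: 47.83
position: [0.4483, 0.1171, 0.1845]
tool_rot: [0.999, -0.039, 0.003, 0.009]
ft_force: [1.2, 0.7, -3.0]
grip_width: 0.0576
grip_force: 20.0
```

Call:
servo_tool(rows=[0.6, 0.0066, 0.0352, 0, 0, 0.6, 0.0066, 0.0352, 0, 0, 0.6, 0.0066, 0.0352, 0, 0, 0.6, 0.0066, 0.0352, 0, 0, 0.6, 0.0066, 0.0352, 0, 0])

```text
time: 48.25
position: [0.4676, -0.0609, 0.1878]
tool_rot: [0.999, -0.039, 0.003, 0.009]
ft_force: [0.9, -0.2, -3.4]
grip_width: 0.0577
grip_force: 20.0
```

Call:
servo_tool(rows=[0.6, 0, 0, 0.03, 0, 0.6, 0, 0, 0, 0, 0.6, 0, 0, 0, 0, 0.6, 0, 0, 0, 0])

```text
time: 48.58
position: [0.468, -0.0594, 0.1583]
tool_rot: [0.999, -0.039, 0.003, 0.009]
ft_force: [-0.2, -0.5, -2.7]
grip_width: 0.0576
grip_force: 20.0
```

```bash
python3 - <<'E'
from h import *
go(.4685,-.06,.051,85.8); print(robot.get_obs()['position'])
E
```

```text
shift mm [-1.000e-01 -1.300e+00  1.073e+02] turn -0.2 cur yaw -94.4 q6 1.31 z-axis [ 0.005 -0.017 -1.   ] t 48.58
[ 0.46800664 -0.05939077  0.15827152]
```

Call:
servo_tool(rows=[0.6, 0, -0.001, 0.035, 0, 0.6, 0, 0, 0.035, 0, 0.6, 0, 0, 0.025, 0, 0.6, 0, 0, 0.008, 0, 0.6, 0, 0, 0.003, 0])

```text
time: 49.0
position: [0.469, -0.06, 0.0517]
tool_rot: [0.999, -0.038, 0.002, 0.009]
ft_force: [-0.0, 0.1, -3.6]
grip_width: 0.0574
grip_force: 20.0
```

Call:
servo_tool(rows=[0.6, 0, 0, 0.003, 0, 0.6, 0, 0, 0.001, 0, 0.6, 0, 0, 0, 0, 0.6, 0, 0, 0, 0])

```text
time: 49.33
position: [0.4702, -0.0608, 0.0504]
tool_rot: [0.999, -0.039, 0.005, 0.009]
ft_force: [-0.7, 2.3, 7.8]
grip_width: 0.0581
grip_force: 20.0
```

Call:
servo_tool(rows=[-1, 0, 0, 0, 0, -1, 0, 0, 0, 0, -1, 0, 0, 0, 0, -1, 0, 0, 0, 0, -1, 0, 0, 0, 0])

```text
time: 49.75
position: [0.4697, -0.0613, 0.0485]
tool_rot: [0.999, -0.039, 0.004, 0.009]
ft_force: [-0.6, 0.0, -0.4]
grip_width: 0.082
grip_force: 0.0
```

Call:
servo_tool(rows=[-1, 0, 0, -0.02, 0, -1, 0, 0, -0.035, 0, -1, 0, 0, -0.04, 0, -1, 0, 0, -0.04, 0, -1, 0.001, -0.0357, 0, 0])

```text
time: 50.17
position: [0.4785, -0.0284, 0.1895]
tool_rot: [0.999, -0.042, 0.012, 0.012]
ft_force: [1.5, 0.4, -0.8]
grip_width: 0.087
grip_force: 0.0
```

Call:
servo_tool(rows=[-1, 0.001, -0.0357, 0, 0, -1, 0.001, -0.0357, 0, 0, -1, 0.001, -0.0357, 0, 0, -1, 0.001, -0.0357, 0, 0, -1, 0.001, -0.0357, 0, 0])

```text
time: 50.58
position: [0.491, 0.156, 0.1795]
tool_rot: [0.999, -0.039, 0.003, 0.009]
ft_force: [0.3, 0.2, 0.9]
grip_width: 0.0866
grip_force: 0.0
```

Call:
servo_tool(rows=[-1, 0.001, -0.0357, 0, 0, -1, 0.001, -0.0357, 0, 0, -1, 0, 0, 0, -7, -1, 0, 0, 0, -7, -1, 0, 0, 0, -7])

```text
time: 51.0
position: [0.4983, 0.2264, 0.1778]
tool_rot: [0.989, 0.148, 0.001, 0.01]
ft_force: [0.9, -0.3, -0.1]
grip_width: 0.087
grip_force: 0.0
```

Call:
servo_tool(rows=[-1, 0, 0, 0, -7, -1, 0, 0, 0, -7, -1, 0, 0, 0, -7, -1, 0, 0, 0, -7, -1, 0, 0, 0, -7])

```text
time: 51.42
position: [0.4985, 0.2253, 0.178]
tool_rot: [0.899, 0.437, -0.002, 0.01]
ft_force: [0.0, -0.4, -0.3]
grip_width: 0.0869
grip_force: 0.0
```

Call:
servo_tool(rows=[-1, 0, 0, 0, -7, -1, 0, 0, 0, -7, -1, 0, 0, 0, -7, -1, 0, 0, 0, 0])

```text
time: 51.75
position: [0.4985, 0.2253, 0.178]
tool_rot: [0.806, 0.592, -0.003, 0.009]
ft_force: [-0.6, -0.2, -0.9]
grip_width: 0.0871
grip_force: 0.0
```

```bash
python3 - <<'E'
from h import *
def red(p,z=.105):
    hsv=cv2.cvtColor(p['pixels'],cv2.COLOR_RGB2HSV)
    m=cv2.inRange(hsv,(0,190,70),(4,255,255))|cv2.inRange(hsv,(174,190,70),(180,255,255)); k,l,s,c=cv2.connectedComponentsWithStats(m)
    return [(np.round(unproj(p,c[i],z)[0],4).tolist(),s[i].tolist()) for i in range(1,k) if s[i,4]>15]
p=wrist(); save('w4',p); print(red(p)); go(.498,.223,.06,-17.5); print(robot.get_obs()['position'])
s=robot.camera('side'); t=robot.camera('top'); print(red(s),greens(s),greens(t))
for x in (p,s,t): print([(np.round(d['at'],3).tolist(),round(d['score'],2)) for d in robot.place_of(x,'bar_handle')])
save('s5',{'pixels':cv2.resize(s['pixels'][100:400,200:480],None,fx=2,fy=2)})
E
```

```text
[([0.5008, 0.2283], [313, 186, 16, 32, 405])]
shift mm [ -0.5  -1.1 118. ] turn -0.1 cur yaw -17.6 q6 0.55 z-axis [ 0.006 -0.018 -1.   ] t 51.8
[0.49855113 0.22529839 0.17802254]
[([0.4735, 0.7657], [253, 54, 42, 17, 536]), ([0.4895, 0.1873], [308, 156, 3, 16, 46]), ([0.4685, -0.363], [333, 323, 40, 23, 198])] [([0.6722, -0.0828], 349), ([0.6025, -0.0771], 340), ([0.5334, -0.0727], 344), ([0.465, -0.0667], 353)] [([0.6731, -0.076], 237), ([0.6028, -0.0703], 219), ([0.5332, -0.066], 230), ([0.4648, -0.06], 240)]
[([0.502, 0.218, 0.088], 0.66)]
[([0.497, 0.224, 0.089], 0.57), ([0.474, -0.358, 0.002], 0.45)]
[([0.497, 0.224, 0.085], 0.79)]
```

View pics/w4.png

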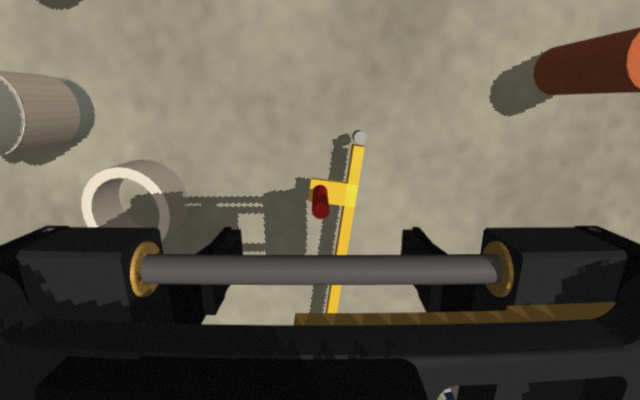

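View pics/s5.png

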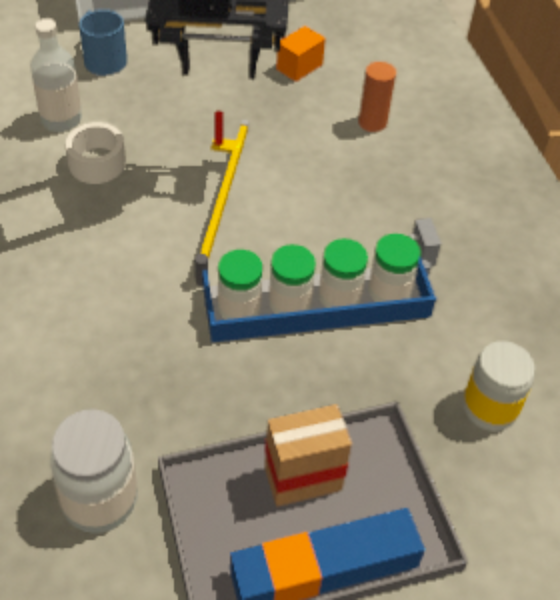

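Call:
servo_tool(rows=[0.1, 0, 0, 0.03, 0, 0.1, 0, 0, 0.035, 0, 0.1, 0, 0, 0.03, 0, 0.1, 0, 0, 0.022, 0, 0.1, 0, 0, 0, 0], newtons=15)

```text
time: 52.47
position: [0.4963, 0.2223, 0.0573]
tool_rot: [0.806, 0.591, -0.007, 0.007]
ft_force: [-0.0, 0.5, 0.0]
grip_width: 0.0616
grip_force: 0.0
```

Call:
servo_tool(rows=[0.1, 0, 0, 0, 0, 0.1, 0, 0, 0, 0, 0.9, 0, 0, 0, 0, 0.9, 0, 0, 0, 0, 0.9, 0, 0, 0, 0])

```text
time: 52.88
position: [0.5003, 0.2235, 0.0628]
tool_rot: [0.806, 0.592, -0.002, 0.01]
ft_force: [-0.4, 0.8, 0.3]
grip_width: 0.0282
grip_force: 0.0
```

Call:
servo_tool(rows=[0.9, 0, 0, 0, 0, 0.9, 0, 0, 0, 0, 0.9, 0, 0, 0, 0, 0.9, 0, 0, 0, 0, 0.9, 0, 0, 0, 0])

```text
time: 53.3
position: [0.4996, 0.2234, 0.0618]
tool_rot: [0.806, 0.591, -0.003, 0.009]
ft_force: [-0.2, 0.3, 5.4]
grip_width: 0.0136
grip_force: 15.0
```

Call:
servo_tool(rows=[0.9, 0, 0, 0, 0, 0.9, 0, 0, 0, 0, 0.9, 0, 0, 0, 0])

```text
time: 53.55
position: [0.4997, 0.2234, 0.0618]
tool_rot: [0.806, 0.592, -0.003, 0.009]
ft_force: [-0.6, -0.7, 5.3]
grip_width: 0.0138
grip_force: 15.0
```

```bash
python3 - <<'E'
from h import *
o=robot.get_obs(); print(o['position'],o['grip_width'],o['grip_force'])
h=np.array([.427,-.005]); v=o['position'][:2]-h; print(np.linalg.norm(v),np.degrees(np.arctan2(v[1],v[0])))
E
```

```text
[0.49969653 0.22337425 0.06180615] 0.013843085728974048 15.008654119446874
0.23966556780661066 72.34258779142871
```

Gripped on the post (13.8 mm). Swing 50° first.

Call:
servo_tool(rows=[0.9, -0.0003, 0.01, 0, 2.5, 0.9, -0.0009, 0.0207, 0, 5, 0.9, -0.0009, 0.0207, 0, 5, 0.9, -0.0009, 0.0207, 0, 5, 0.9, -0.0009, 0.0207, 0, 5])

```text
time: 53.97
position: [0.5803, 0.1786, 0.062]
tool_rot: [0.907, 0.421, -0.002, 0.009]
ft_force: [-0.2, 0.2, -1.7]
grip_width: 0.0135
grip_force: 15.0
```

Call:
servo_tool(rows=[0.9, -0.0009, 0.0207, 0, 5, 0.9, -0.0009, 0.0207, 0, 5, 0.9, -0.0009, 0.0207, 0, 5, 0.9, -0.0009, 0.0207, 0, 5, 0.9, -0.0009, 0.0207, 0, 5])

```text
time: 54.38
position: [0.6428, 0.0971, 0.0622]
tool_rot: [0.977, 0.215, -0.0, 0.009]
ft_force: [2.6, 1.2, -8.9]
grip_width: 0.0137
grip_force: 15.0
```

```bash
cat >> h.py <<'E'
def arc():
    o=robot.get_obs(); h=np.array([.427,-.005]); v=o['position'][:2]-h
    print(o['position'],'ft',np.round(o['ft_force'],1),'grip',o['grip_width'],'R',np.linalg.norm(v),'ang',np.degrees(np.arctan2(v[1],v[0])),'shut=3.1'); go(.6636,.0077,.062,93)
E
python3 -c "
from h import *
arc()"
```

```text
[0.64276215 0.09710299 0.06223217] ft [ 2.6  1.2 -8.9] grip 0.013667344387282026 R 0.2387013333838348 ang 25.324454533877603 shut=3.1
shift mm [-18.6  89.9   1.8] turn 21.8 cur yaw -65.2 q6 1.14 z-axis [ 0.004 -0.017 -1.   ] t 54.38
```

Call:
servo_tool(rows=[0.9, -0.0009, 0.0207, 0, 5, 0.9, -0.0009, 0.0207, 0, 5, 0.9, -0.0007, 0.0165, 0, 4, 0.9, -0.0005, 0.0124, 0, 3, 0.9, -0.0002, 0.0083, 0, 2])

```text
time: 54.8
position: [0.6638, 0.0211, 0.0625]
tool_rot: [0.999, 0.05, 0.002, 0.008]
ft_force: [4.8, 10.1, -12.1]
grip_width: 0.0137
grip_force: 14.9
```

Call:
servo_tool(rows=[0.9, 0, 0, 0, 0, 0.9, 0, 0, 0, 0])

```text
time: 54.97
position: [0.6638, 0.0214, 0.0626]
tool_rot: [0.999, 0.052, 0.002, 0.009]
ft_force: [6.0, 0.6, -13.5]
grip_width: 0.0136
grip_force: 15.0
```

```bash
python3 -c "
from h import *
arc()"
```

```text
[0.66382672 0.02140614 0.06258132] ft [  6.    0.6 -13.5] grip 0.013624526711595707 R 0.23829431454632696 ang 6.362191068746555 shut=3.1
shift mm [-1.6 13.6  0.8] turn 2.9 cur yaw -84.1 q6 1.35 z-axis [ 0.006 -0.017 -1.   ] t 54.97
```

Call:
servo_tool(rows=[0.9, -0.0002, 0.005, 0.002, 1.2, 0.9, -0.0002, 0.005, 0.001, 1.2, 0.9, 0, 0.004, 0, 0.9, 0.9, 0, 0, 0, 0, 0.9, 0, 0, 0, 0])

```text
time: 55.38
position: [0.6649, 0.0088, 0.0624]
tool_rot: [1.0, 0.023, 0.003, 0.008]
ft_force: [3.7, 3.2, -3.7]
grip_width: 0.0138
grip_force: 15.0
```

```bash
python3 -c "
from h import *
arc()"
```

```text
[0.66494457 0.00875558 0.06235985] ft [ 3.7  3.2 -3.7] grip 0.013803783386606962 R 0.23834184760341004 ang 3.3085869433444657 shut=3.1
shift mm [-1.4  1.   0.4] turn -0.3 cur yaw -87.3 q6 1.39 z-axis [ 0.007 -0.016 -1.   ] t 55.38
```

Press on in small steps until the stop pushes back.

Call:
servo_tool(rows=[0.9, 0, 0.003, 0, 0, 0.9, 0, 0, 0, 0, 0.9, 0, 0, 0, 0])

```text
time: 55.63
position: [0.6649, 0.0086, 0.0623]
tool_rot: [1.0, 0.023, 0.003, 0.006]
ft_force: [3.0, 10.7, -3.6]
grip_width: 0.0137
grip_force: 15.0
```

Call:
servo_tool(rows=[0.9, 0, 0.003, 0, 0, 0.9, 0, 0, 0, 0, 0.9, 0, 0, 0, 0])

```text
time: 55.88
position: [0.6649, 0.0085, 0.0623]
tool_rot: [1.0, 0.023, 0.003, 0.004]
ft_force: [5.5, 17.1, -3.5]
grip_width: 0.0135
grip_force: 15.0
```

Call:
servo_tool(rows=[0.9, 0, 0.002, 0, 0, 0.9, 0, 0, 0, 0, 0.9, 0, 0, 0, 0])

```text
time: 56.13
position: [0.6648, 0.0085, 0.0623]
tool_rot: [1.0, 0.022, 0.003, 0.003]
ft_force: [4.5, 23.3, -3.7]
grip_width: 0.0136
grip_force: 15.0
```

Call:
servo_tool(rows=[0.9, 0, -0.003, 0, 0, 0.9, 0, -0.003, 0, 0, 0.35, 0, -0.001, 0, 0, 0.35, 0, 0, 0, 0, 0.35, 0, 0, 0, 0])

```text
time: 56.55
position: [0.6641, 0.0059, 0.0633]
tool_rot: [1.0, 0.024, 0.002, 0.01]
ft_force: [-0.5, 0.7, 0.6]
grip_width: 0.0249
grip_force: 0.0
```

Call:
servo_tool(rows=[0.35, 0, 0, 0, 0, 0.35, 0, 0, -0.02, 0, 0.35, 0, 0, -0.035, 0, 0.35, 0, 0, -0.04, 0, 0.35, 0, 0, -0.04, 0])

```text
time: 56.97
position: [0.6627, 0.0082, 0.199]
tool_rot: [1.0, 0.023, 0.002, 0.009]
ft_force: [0.6, 0.4, -0.2]
grip_width: 0.0282
grip_force: 0.0
```

Call:
servo_tool(rows=[0.35, 0, -0.04, -0.01, 0, 0.35, 0, -0.04, 0, 0, 0.35, 0, -0.04, 0, 0, 0.35, 0, -0.04, 0, 0, 0.35, 0, -0.04, 0, 0])

```text
time: 57.38
position: [0.6539, 0.2096, 0.2051]
tool_rot: [1.0, 0.023, 0.003, 0.01]
ft_force: [0.4, -0.3, -0.2]
grip_width: 0.0282
grip_force: 0.0
```

Call:
servo_tool(rows=[0.35, 0, -0.04, 0, 0, 0.35, 0, -0.04, 0, 0, 0.35, 0, -0.03, 0, 0, 0.35, 0, 0, 0, 0, 0.35, 0, 0, 0, 0])

```text
time: 57.8
position: [0.6483, 0.32, 0.2023]
tool_rot: [1.0, 0.025, 0.003, 0.01]
ft_force: [-0.2, -0.1, -0.5]
grip_width: 0.0283
grip_force: 0.0
```

```bash
python3 - <<'E'
from h import *
s=robot.camera('side'); t=robot.camera('top'); print(greens(s),greens(t),robot.get_obs()['position'])
for q in ['bar_handle','carton_c','foil_c','clear_bottle','tin','tube','big_jar','mug','small_box','tape']:
  print(q,[[(np.round(d['at'],3).tolist(),round(d['score'],2)) for d in robot.place_of(p,q)][:1] for p in (s,t)])
save('s6',{'pixels':cv2.resize(s['pixels'][100:400,200:480],None,fx=2,fy=2)})
E
```

```text
[([0.6723, -0.0826], 349), ([0.6027, -0.0772], 344), ([0.5336, -0.0727], 348), ([0.4649, -0.0667], 354)] [([0.6729, -0.076], 235), ([0.6029, -0.0704], 215), ([0.5331, -0.0658], 228), ([0.465, -0.0601], 238)] [0.6489694  0.31753262 0.20242853]
bar_handle [[([0.663, 0.009, 0.087], 0.8)], [([0.662, 0.006, 0.084], 0.57)]]
carton_c [[([0.485, -0.311, 0.065], 0.77)], [([0.487, -0.319, 0.062], 0.78)]]
foil_c [[([0.478, -0.416, 0.028], 0.75)], [([0.482, -0.417, 0.032], 0.7)]]
clear_bottle [[([0.263, 0.373, -0.002], 0.78)], [([0.265, 0.374, 0.0], 0.8)]]
tin [[([0.739, -0.269, 0.001], 0.88)], [([0.738, -0.272, 0.001], 0.63)]]
tube [[([0.761, 0.262, -0.002], 0.78)], [([0.306, 0.258, -0.0], 0.69)]]
big_jar [[([0.253, -0.281, 0.0], 0.62)], [([0.255, -0.287, 0.003], 0.75)]]
mug [[([0.352, 0.506, 0.003], 0.81)], [([0.604, -0.074, 0.047], 0.71)]]
small_box [[([0.686, 0.428, -0.0], 0.56)], [([0.741, -0.27, 0.002], 0.36)]]
tape [[([0.308, 0.257, 0.001], 0.88)], [([0.307, 0.257, -0.002], 0.73)]]
```

View pics/s6.png

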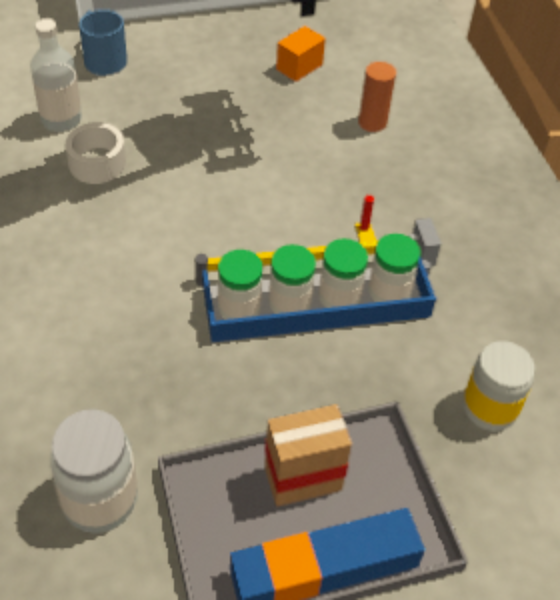

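```bash
python3 -c "
from h import *
print(robot.hand_in())"
```

```text
the job is handed in; nothing more can be done
None
```

The job is handed in, with no verdict shown: in my last pictures both strays are in the tray, all four jars stand upright in the rack, the bar is shut hard against its stop and the bystanders have not moved.

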